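# Sort rollers from spacers with a tined scoop

### The job

Rollers and short spacers have got mixed in the sorting tray. Take the tined scoop by its grip, scoop both rollers up so that the spacers drop through the tines and stay in the tray, and tip the rollers out of the scoop into the round dish. Then stand the scoop level on its rubber mat again and let go; do not touch the rollers with the fingers, and leave the other things on the bench alone.

Things in the scene. Friction and masses are not known exactly. Their poses are not given: they have to be found in the camera images.
- scoop: The loose scoop, bright steel with a black grip, about 0.24 kg. Its head is 110 mm long (x) and 110 mm wide (y). Origin: centre of the head's underside; x points to the open mouth, z up when it stands level. Side plates are 36 mm high from x = -55 to +17 mm, then 10 mm high to x = +38 mm. It starts standing level on the rubber mat, its origin near the mat's middle.
- scoop_grip (a point): Centre of the scoop's grip: a straight black bar 70 mm long with flat faces, 20 mm thick fore-and-aft and 26 mm wide across (y), rising from the arch and leaning backward (to the head's back) 0.5 rad (28.6 deg) from the head's z. This point is at x = -34, z = +123 mm in the scoop's frame; axes as the scoop's.
- scoop_lip (a point): Middle of the line through the four tine tips, at x = +55, z = +1 mm in the scoop's frame; axes as the scoop's. The head's floor is four tines along x, 5 mm wide, 4 mm thick, at y = -52.5, -17.5, 17.5, 52.5 mm (30 mm gaps), thinning to 2 mm at the free tips.
- scoop_rail (a point): Top middle of the rail across the head's back, at x = -53, z = +48 mm in the scoop's frame. The rail is 4 mm thick and reaches from 26 to 48 mm up, on four thin posts over the tines: it holds rollers, and spacers pass under it.
- scoop_arch (a point): Top middle of the narrow arch over the head that carries the grip, at x = -10, z = +81 mm in the scoop's frame. The arch is 20 mm long (x), 110 mm wide; its underside is 77 mm above the head's underside.
- tray: Fixed open dark steel tray. Origin: under the middle of its floor, at bench height; x points to the end away from the robot. Floor top 3 mm up, flat, smooth, 230 mm long (x = -115 to +115 mm), 125 mm wide (y = +-62.5 mm). Near wall low, 15 mm; side walls upright, 48 mm, with a round rim; the far wall rises from x = +115 mm outward at 60 deg from the floor to x = +141 mm.
- roller0: Keeper: smooth plain steel roller, 44 mm in diameter, 64 mm long, about 0.11 kg, lying roughly crosswise on the tray floor in its far part. Origin at its centre; its y is its axis. Rolls freely; the tray, scoop, rollers and spacers are slippery on one another (friction about 0.3).
- roller1: The other keeper, the same as roller0, lying nearer the robot, about the middle of the tray.
- spacer0: Undersized part: steel spacer, 20 mm in diameter and 20 mm long, about 0.02 kg, standing on end in the near half of the tray. Origin at its centre; its z is its axis.
- spacer1: As spacer0, beside it.
- spacer2: As spacer0, standing between the two rollers.
- dish: Fixed round aluminium dish, 176 mm across the rim, 45 mm high, about 140 mm across the floor, wall 3 mm, floor 8 mm thick. Origin: centre of its underside. It may stand left or right of the tray, the scoop's mat on the other side.
- scoop_mat: Fixed rubber mat 150 mm (its x) by 130 mm, 3 mm thick. Origin: centre of its underside. The scoop starts on it and belongs there afterwards.
- tape: Bystander: black roll of tape, 67 mm across, 19 mm high; origin under its centre. Leave alone.
- controller: Bystander: grey box 66 x 114 x 36 mm; origin under its centre. Leave alone.
- tin: Bystander: upright tin, 56 mm across, 72 mm high; origin under its centre. Leave alone.

How it is judged:
On the way, in this order (a step that is already met when the one before it is completed fails the run):
1. both rollers ride in the scoop, lifted clear above the tray, and no spacer is up there with them (height (world z) of each of roller0, roller1 above 0.068 m and distance between each of roller0, roller1 and scoop below 0.085 m and height (world z) of each of spacer0, spacer1, spacer2 below 0.05 m), for 0.2 s.
2. both rollers are in the dish (horizontal distance between each of roller0, roller1 and dish below 0.075 m and height (world z) of each of roller0, roller1 below 0.06 m), for 0.2 s.
At the end, for the whole second after the job is handed in: Both rollers lie at rest in the dish (centres within 75 mm of its middle and below 60 mm), all three spacers are still inside the tray, and the scoop stands on its mat, level within 0.12 rad and within 50 mm of the mat's middle, at rest and released (all of step 2 and linear speed of each of roller0, roller1 below 0.05 m/s and horizontal distance between scoop and scoop_mat below 0.05 m and height (world z) of scoop below 0.01 m and angle between scoop's own z axis and vertical below 0.12 rad and linear speed of scoop below 0.03 m/s and contact force between the fingers and scoop below 0.2 N and x of spacer0 in the frame of tray between -0.12 and 0.145 m and y of spacer0 in the frame of tray between -0.064 and 0.064 m and height (world z) of each of spacer0, spacer1, spacer2 below 0.05 m and x of spacer1 in the frame of tray between -0.12 and 0.145 m and y of spacer1 in the frame of tray between -0.064 and 0.064 m and x of spacer2 in the frame of tray between -0.12 and 0.145 m and y of spacer2 in the frame of tray between -0.064 and 0.064 m); the robot touches nothing.
It fails at once if the fingers touched a roller (contact force between the fingers and roller0 above 1 N or contact force between the fingers and roller1 above 1 N).
It fails at once if a bystander was pushed away (distance of any of tape, controller, tin from where it was at the start of the episode above 0.02 m).
It also fails if it takes over 72 s, if anything falls off the work surface, if the arm or the gripper's body presses on something with over 40 N, if the wrist force passes 120 N, or if a joint passes its speed limit or range.

### The arm

A 6-joint arm with a two-finger parallel gripper is mounted at the origin on a cart in front of the work surface, level with it; the furniture and walls round the work are solid. World frame = base frame: x ahead of the robot, y to its left, z up, the work surface at z = 0. Lengths are in m, angles in rad, forces in N, time in s.
With the tool pointing down it reaches from about 0.25 to 0.775 m from the base axis. Payload 4 kg.
Tool frame: the origin (TCP) lies at the very end of the fingers, on their centre line; the grasp point (between the pads) lies 19 mm behind it; z points along the fingers, y is the direction in which the jaws open and shut (so a half turn about z gives the same grasp; the last joint's range is limited). The gripper opens to 94 mm and grips with 3 to 60 N. Pads are 16 mm wide; open, the fingers measure 119 mm over their backs; the gripper's body (75 mm by 177 mm) begins 78 mm behind the grasp point.
Start: joints at [-1.249, 0.087, 1.371, -0, 1.684, -0.103], TCP at [0.227, -0.501, 0.206] pointing down, gripper open.
Joint ranges: [-3.1, 3.1], [-0.76, 2.03], [0.27, 2.55], [-1.08, 4.22], [0.17, 2.65], [-2.57, 2.57]. Speed limits (rad/s): [2.79, 2.79, 3.14, 3.14, 3.14, 3.14].

### API

Orientations are given as [roll, pitch, yaw] about the fixed x, y, z axes, in that order (R = Rz(yaw) Ry(pitch) Rx(roll)).
In Python, from cell import observe, capture, sign_off gives the robot as it stands.
- The arm moves only by the tool apply_moves, never from a script. Its argument "commands" is a list of rows, each a list of 2 entries, a list of its own where there are three numbers: the shift along the world's x, y, z in m, then the turn, a rotation vector about the world's x, y, z in rad. In form: [[[dx, dy, dz], [rx, ry, rz]], ...]. A call has 1 to 10 rows; each row shifts and turns the pose as measured when the row begins; what a row does not reach is not made up. A row lasts 1/8 s, in which the tool goes at most 62.5 mm and 10.7 degrees, less where a joint would pass 70% of its speed; a pose out of reach is approached as far as the arm can. A call is refused whole if a number of a shift passes 0.0625 or a number of a turn 0.188, either way. A call with a gripper value outside its range is refused whole. "hand" is the closure, from 0 (fully open) to 1 (shut), set as the call begins (left out, the last holds). The fingers move at their own pace and stop on an object; "force" is the grip in N (left out, the last holds). Time passes only in rows, so rows that do not move let the fingers close. It gives the time, the measured TCP pose, the force and the opening at its end, in the units of the state.
- observe(): the state, without advancing time (a new reading comes with each control period).
- capture(name): name is "side" or "top"; returns a dict with "frame" (480x640x3 uint8, red, green, blue), "intrinsics" (3x3 intrinsics, pixels), "rvec" (rotation vector, rad) and "tvec" (3), from world to camera coordinates, as OpenCV has them. Camera axes: x right, y down, z forward; pixel columns grow to the right and rows downward; lengths in m; the calibration is good to about 2 mm. A picture is of the moment at which its call begins. There is no depth.
- sign_off(): hands the job in, once; it reports no verdict.
The state is a dict: "time_s": time; "q": joint angles; "joint_vel": joint speeds; "joint_torque": joint torques, N m; "position": TCP position; "tcp_rot": TCP orientation; "contact_force": force on the tool from outside, world axes, zero at the start; "ft_torque": the same for the moment, N m; "width": finger opening in m.
Only numpy, scipy, OpenCV 4.12 (cv2) and the standard library are available. Lean on these libraries where they do the work, as an engineer would, in place of code of your own. Each camera call takes 0.05 s, during which the arm holds its last target.

## Working session

There is one attempt and no reset: what is moved stays moved. The work goes in short steps, Python scripts to look and compute and a tool call to move; the robot and the scene stay as the last step left them, time stands still between calls to the robot, and variables do not carry over. Pictures are saved under pics/ and viewed, and the job is handed in when it is done.

Besides the shell and the picture viewer there is one more tool, called after "Request:" by a JSON object that holds its "fn" and its "kwargs", one argument or row to a line. apply_moves: Moves the arm, as the interface text tells. Its arguments: {"type":"object","properties":{"commands":{"type":"array","items":{"type":"array"}},"hand":{"type":"number"},"force":{"type":"number"}},"required":["commands"]}

```bash
ls; mkdir -p pics
python3 - <<'E'
from cell import *
import cv2
print(observe())
for n in("side","top"):
    c=capture(n);cv2.imwrite(f"pics/{n}0.png",c["frame"][:,:,::-1]);print(n,c["intrinsics"],c["rvec"],c["tvec"])
E
```

```text
pics
{'time_s': 0.0, 'q': array([-1.24910961e+00,  8.79676954e-02,  1.37219092e+00, -6.58672143e-06,
        1.68355255e+00, -1.03103331e-01]), 'joint_vel': array([ 0.0003509 ,  0.00077037,  0.00046501, -0.00049523, -0.00103536,
        0.00119273]), 'joint_torque': array([-9.61271362e-04, -3.40189397e+01, -3.02425504e+01,  7.14431307e-02,
        3.29749938e-02, -1.79626722e-04]), 'position': array([ 0.22650082, -0.50063513,  0.20432933]), 'tcp_rot': array([-3.13948472e+00, -2.11526879e-04,  4.24789090e-01]), 'contact_force': array([-0.03593127, -0.24951245, -0.8567173 ]), 'ft_torque': array([-0.027643  ,  0.0073207 , -0.01047932]), 'width': 0.09451356116200793}
side [[594.6565131    0.         320.47769844]
 [  0.         594.6565131  233.76674818]
 [  0.           0.           1.        ]] [ 0.03331264  2.89623588 -1.184617  ] [0.6264111  0.11707147 1.54838298]
top [[574.2802854    0.         328.87320252]
 [  0.         574.2802854  236.12085759]
 [  0.           0.           1.        ]] [ 2.15957892 -2.12662877  0.16955407] [-0.10161274  0.64424084  1.40195005]
```

View pics/side0.png

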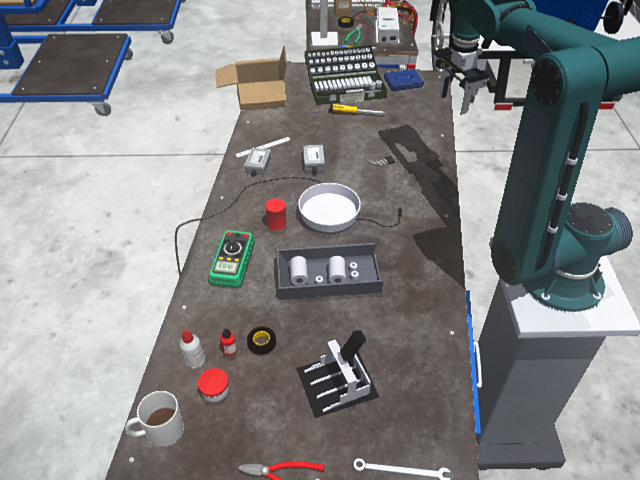

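View pics/top0.png

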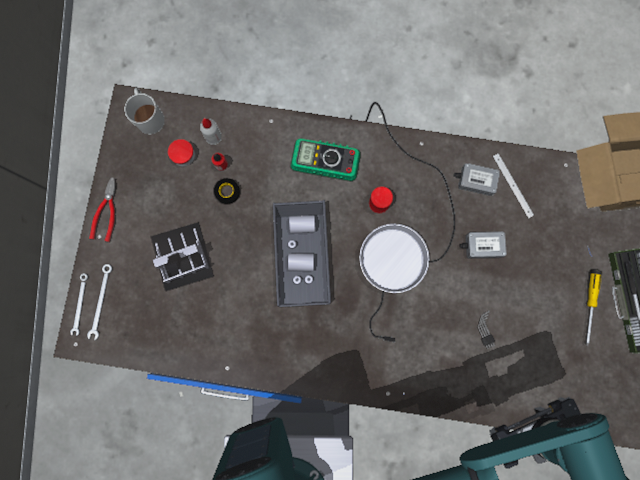

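The top view shows the scoop on its mat at about (180,256), the tray at about (302,253), the dish at (395,258), the tin at (381,200) and the tape at (227,190). Next I'll measure these.

```bash
cat > h.py <<'E'
import numpy as np,cv2
from scipy.spatial.transform import Rotation as R
from cell import *
class Cam:
    def __init__(s,n):
        c=capture(n);s.n=n;s.f=c["frame"];s.K=np.array(c["intrinsics"]);s.r=np.array(c["rvec"],float);s.t=np.array(c["tvec"],float).ravel()
        s.R=cv2.Rodrigues(s.r)[0];s.c=-s.R.T@s.t
    def ray(s,p):
        d=s.R.T@np.linalg.inv(s.K)@np.array([p[0],p[1],1.]);return d/np.linalg.norm(d)
    def pl(s,p,z): 
        d=s.ray(p);return s.c+d*(z-s.c[2])/d[2]
    def pj(s,P): return cv2.projectPoints(np.array(P,float).reshape(-1,1,3),s.r,s.t,s.K,None)[0].reshape(-1,2)
    def crop(s,x0,y0,x1,y1,k,fn,pts=None):
        im=s.f[y0:y1,x0:x1,::-1];im=cv2.resize(im,None,fx=k,fy=k,interpolation=cv2.INTER_CUBIC)
        if pts is not None:
            for q in s.pj(pts): cv2.circle(im,tuple(int(v) for v in ((q-[x0,y0]+.5)*k)),3,(0,255,255),1)
        cv2.imwrite("pics/"+fn,im)
def tri(a,pa,b,pb):
    da,db=a.ray(pa),b.ray(pb);A=np.stack([da,-db],1);x=np.linalg.lstsq(A,b.c-a.c,rcond=None)[0]
    P,Q=a.c+x[0]*da,b.c+x[1]*db;return (P+Q)/2,np.linalg.norm(P-Q)
E
python3 - <<'E'
from h import *
t=Cam("top");s=Cam("side")
print(t.c,s.c)
t.crop(140,190,440,320,2.6,"t1.png")
s.crop(260,170,410,420,2.4,"s1.png")
t.crop(140,210,225,300,6,"t2.png")
s.crop(285,320,385,420,6,"s2.png")
# silhouettes
hsv=cv2.cvtColor(t.f,cv2.COLOR_RGB2HSV)
m=((hsv[...,2]>150)&(hsv[...,1]<40)).astype('uint8')
n,l,st,ce=cv2.connectedComponentsWithStats(m)
for i in range(1,n):
    if st[i,4]>15 and 130<ce[i,0]<460 and 150<ce[i,1]<320: print(st[i],ce[i])
E
```

```text
[ 0.42309772 -0.08762999  1.4846362 ] [0.65453305 0.98599    1.1844816 ]
[300 143  13  20 150] [305.82666667 153.27333333]
[323 149  18  17  54] [333.25925926 158.09259259]
[289 216  26  15 350] [301.53142857 223.44      ]
[359 224  70  69 380] [394.70526316 258.09210526]
[193 229   6  16  29] [195.82758621 235.75862069]
[ 363  229   61   61 2867] [392.92431113 258.66934077]
[153 233  45  34 321] [174.64485981 252.90965732]
[288 240   8   8  45] [291.35555556 243.6       ]
[288 255  26  15 355] [300.22253521 261.75211268]
[162 260  43  22 122] [182.63934426 271.95901639]
[305 275   8   8  43] [308.20930233 278.90697674]
[293 276   8   8  47] [296.4893617  279.53191489]
```

View pics/t1.png

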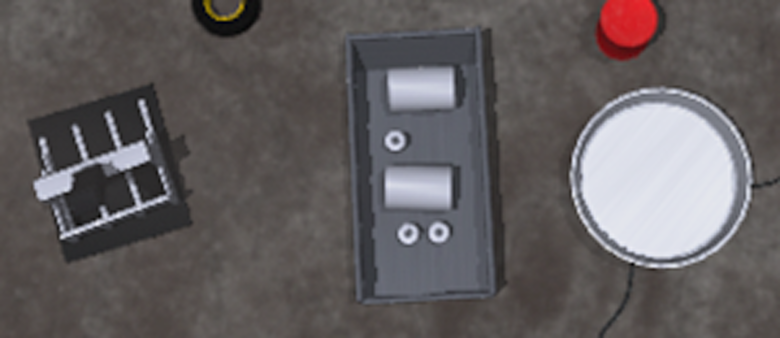

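View pics/t2.png

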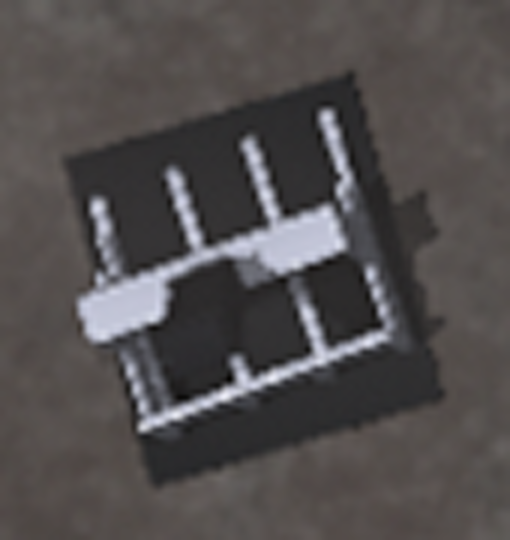

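View pics/s2.png

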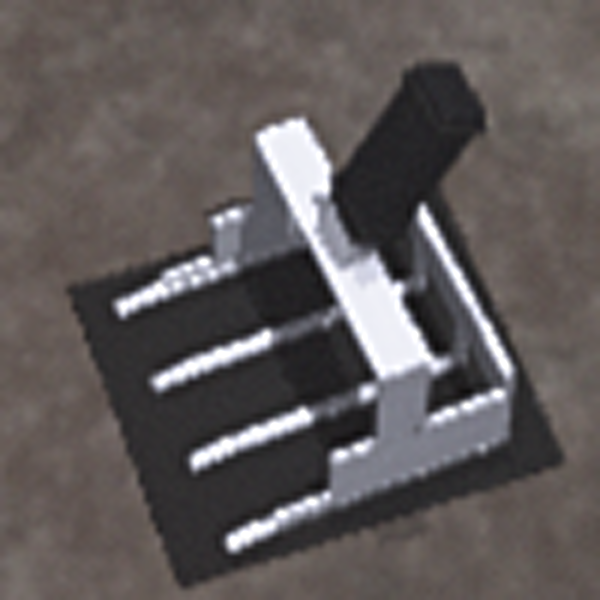

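View pics/s1.png

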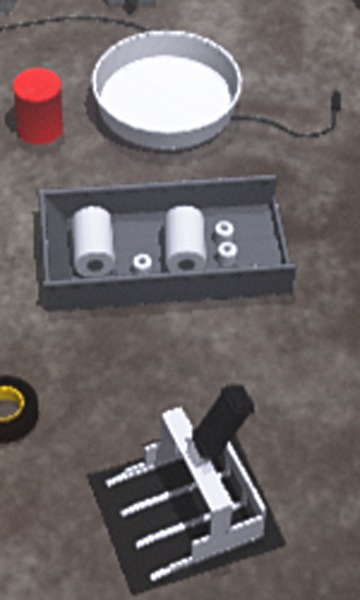

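```bash
cat >> h.py <<'E'
def uc(p,x0,y0,k): return (np.array(p,float)+.5)/k-.5+[x0,y0]
E
python3 - <<'E'
from h import *
np.set_printoptions(precision=4,suppress=True)
t=Cam("top");s=Cam("side")
T2=lambda p:uc(p,140,210,6);S2=lambda p:uc(p,285,320,6);T1=lambda p:uc(p,140,190,2.6);S1=lambda p:uc(p,260,170,2.4)
mt=np.array([t.pl(T2(p),.003) for p in [(70,157),(352,75),(440,395),(155,487)]])
print("mat top",mt,mt.mean(0),[np.linalg.norm(mt[i]-mt[(i+1)%4]) for i in range(4)])
ms=np.array([s.pl(S2(p),.003) for p in [(68,290),(183,587),(563,462)]]);print("mat side",ms,(ms[0]+ms[2])/2)
tt=np.array([t.pl(T2(p),.006) for p in [(97,203),(173,173),(248,143),(327,113)]]);print("tips",tt,tt.mean(0))
ts=np.array([s.pl(S2(p),.006) for p in [(118,307),(155,385),(195,463),(230,545)]]);print("tips s",ts,ts.mean(0))
rt=np.array([t.pl(T2(p),.051) for p in [(143,428),(393,333)]]);print("rail",rt,rt.mean(0))
for a,b in [(tt[0],tt[3]),(rt[0],rt[1]),(ts[3],ts[0])]:
    d=b-a;print("yaw",np.arctan2(-d[0],-d[1])*-1, np.linalg.norm(d))
g,e=tri(t,T2((205,310)),s,S2((447,100)));print("griptop?",g,e)
# tray
for nm,p,z in [("far L",(347,35),.048),("far R",(491,29),.048),("near L",(360,302),.015),("near R",(495,295),.015)]:print(nm,t.pl(T1(p),z))
for nm,p,z in [("roller0",(301.5,223.4),.042),("roller1",(300.2,261.75),.042),("sp2",(291.4,243.6),.023),("sp",(308.2,278.9),.023),("sp",(296.5,279.5),.023)]:print(nm,t.pl(p,z))
# roller ends
for nm,P in [("r0",[(387,90),(454,87)]),("r1",[(385,188),(452,185)])]:print(nm,[t.pl(T1(p),.025) for p in P])
d=t.f.astype(int);print("dish", t.pl((394.7,258.1),.045), t.pl((392.92,258.67),.008))
print("dish r",[t.pl(T1(p),.045) for p in [(570,178),(752,178),(661,87),(661,268)]])
print("tape",t.pl((227,190),.019),"tin",t.pl((381.5,198),.072))
E
```

```text
mat top [[0.6467 0.3712 0.003 ]
 [0.6848 0.2506 0.003 ]
 [0.5457 0.2059 0.003 ]
 [0.5044 0.3259 0.003 ]] [0.5954 0.2884 0.003 ] [np.float64(0.12644481836561372), np.float64(0.14614667191202704), np.float64(0.12698885654492303), np.float64(0.14932988226467273)]
mat side [[0.6888 0.2531 0.003 ]
 [0.6473 0.3754 0.003 ]
 [0.5074 0.3293 0.003 ]] [0.5981 0.2912 0.003 ]
tips [[0.6263 0.3573 0.006 ]
 [0.6399 0.3253 0.006 ]
 [0.6536 0.2935 0.006 ]
 [0.6673 0.26   0.006 ]] [0.6468 0.309  0.006 ]
tips s [[0.6698 0.2627 0.006 ]
 [0.6562 0.2961 0.006 ]
 [0.6421 0.3284 0.006 ]
 [0.6302 0.3611 0.006 ]] [0.6496 0.3121 0.006 ]
rail [[0.5261 0.319  0.051 ]
 [0.5673 0.2171 0.051 ]] [0.5467 0.268  0.051 ]
yaw 0.3988547726786831 0.10567978850145772
yaw 0.3845682861734653 0.10984452823706373
yaw 0.38268557210788773 0.10610327485825922
griptop? [0.5591 0.2705 0.1509] 0.012135076763502168
far L [0.7289 0.0518 0.048 ]
far R [ 0.7372 -0.0895  0.048 ]
near L [0.4699 0.0344 0.015 ]
near R [ 0.4787 -0.0974  0.015 ]
roller0 [ 0.6787 -0.0214  0.042 ]
roller1 [ 0.5804 -0.0203  0.042 ]
sp2 [0.6289 0.0042 0.023 ]
sp [ 0.5389 -0.0408  0.023 ]
sp [ 0.5369 -0.0111  0.023 ]
r0 [array([0.6788, 0.0127, 0.025 ]), array([ 0.6829, -0.0537,  0.025 ])]
r1 [array([0.5811, 0.0122, 0.025 ]), array([ 0.5851, -0.0536,  0.025 ])]
dish [ 0.593  -0.2586  0.045 ] [ 0.5958 -0.2584  0.008 ]
dish r [array([ 0.5915, -0.1683,  0.045 ]), array([ 0.5942, -0.3451,  0.045 ]), array([ 0.6825, -0.2569,  0.045 ]), array([ 0.5058, -0.2565,  0.045 ])]
tape [0.7683 0.1762 0.019 ] tin [ 0.7415 -0.2226  0.072 ]
```

Run:
```python
from h import *
t=Cam("top");s=Cam("side")
t.crop(265,190,340,315,4.7,"t3.png")
s.crop(270,235,390,305,6.6,"s3.png")
```

```text
(no output)
```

View pics/t3.png

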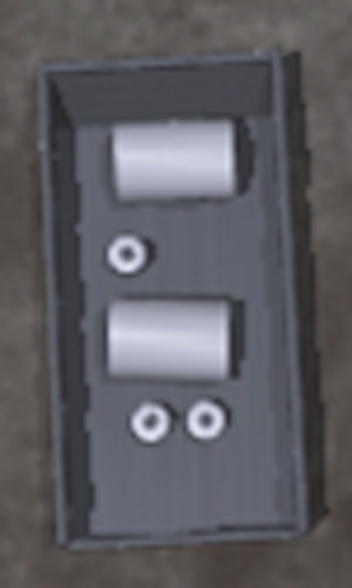

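View pics/s3.png

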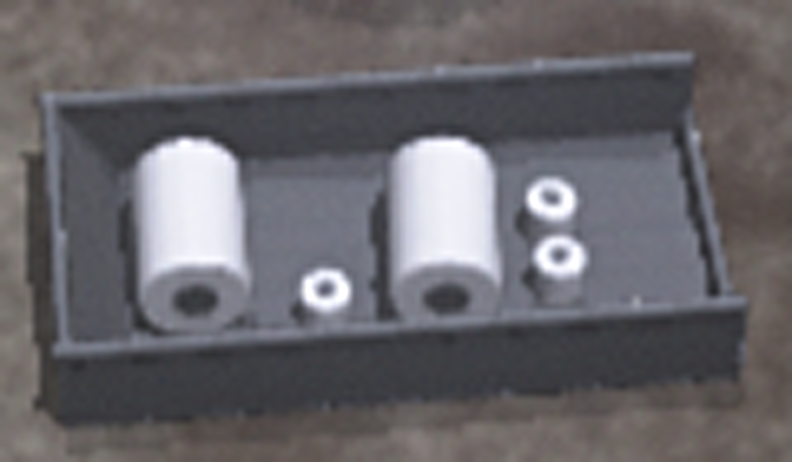

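Run:
```python
from h import *
np.set_printoptions(precision=4,suppress=True)
t=Cam("top");s=Cam("side")
T=lambda p:uc(p,265,190,4.7);S=lambda p:uc(p,270,235,6.6)
for nm,a,b in [("FR",(281,57),(45,97)),("NR",(305,530),(690,60)),("FL",(43,67),(57,350)),("NL",(63,540),(740,303))]:
    print(nm,t.pl(T(a),.048),s.pl(S(b),.048),tri(t,T(a),s,S(b)))
for nm,a,b in [("sp2",(127,255),(327,290)),("spA",(150,422),(560,256)),("spB",(207,420),(551,199))]: print(nm,t.pl(T(a),.023),s.pl(S(b),.023))
for nm,p in [("r0 e",[(113,161),(238,158)]),("r1 e",[(107,338),(232,337)])]:print(nm,[t.pl(T(q),.025) for q in p])
```

```text
FR [ 0.7348 -0.0789  0.048 ] [ 0.7401 -0.0758  0.048 ] (array([ 0.7381, -0.0792,  0.0435]), np.float64(0.004689577535331458))
NR [ 0.4793 -0.0958  0.048 ] [ 0.483  -0.0906  0.048 ] (array([ 0.4808, -0.0961,  0.0419]), np.float64(0.0026156556787611317))
FL [0.7271 0.0502 0.048 ] [0.732  0.0532 0.048 ] (array([0.7302, 0.0503, 0.0437]), np.float64(0.0043128323045133355))
NL [0.4721 0.0321 0.048 ] [0.4753 0.036  0.048 ] (array([0.4734, 0.0322, 0.0432]), np.float64(0.002261966517944347))
sp2 [0.6283 0.0036 0.023 ] [0.6303 0.0051 0.023 ]
spA [ 0.5372 -0.0111  0.023 ] [ 0.5391 -0.0102  0.023 ]
spB [ 0.5387 -0.0419  0.023 ] [ 0.5408 -0.0399  0.023 ]
r0 e [array([0.68  , 0.0125, 0.025 ]), array([ 0.6827, -0.0561,  0.025 ])]
r1 e [array([0.5823, 0.0132, 0.025 ]), array([ 0.5839, -0.0547,  0.025 ])]
```

Request:
{"fn": "apply_moves", "kwargs": {
  "commands": [
    [[0.02,0.05,0.01],[0,0,0]],
    [[0.02,0.055,0.01],[0,0,0]],
    [[0.02,0.055,0],[0,0,0]],
    [[0.02,0.055,0],[0,0,0]],
    [[0.02,0.055,0],[0.04,-0.1,0]],
    [[0.02,0.055,0],[0.04,-0.1,0]],
    [[0.02,0.055,0],[0.04,-0.1,0]],
    [[0.02,0.055,0],[0.04,-0.1,0]],
    [[0.02,0.055,0],[0,0,0]],
    [[0.02,0.055,0],[0,0,0]]
  ],
  "hand": 0,
  "force": 60
}}

```text
time_s: 1.75
position: [0.4299, 0.0556, 0.2271]
tcp_rot: [3.118, -0.452, 0.418]
contact_force: [1.3, -0.6, 0.7]
width: 0.0936
```

```bash
cat >> h.py <<'E'
def togo(pos,pitch,yaw,n):
    o=observe();Rc=R.from_euler('xyz',o["tcp_rot"]);Rt=R.from_euler('xyz',[np.pi,pitch,yaw])
    rv=(Rt*Rc.inv()).as_rotvec();d=np.array(pos)-o["position"]
    print("t",o["time_s"],"pos",o["position"].round(4),"rot",o["tcp_rot"].round(3),"F",o["contact_force"].round(1),"d",d.round(4),"rv",rv.round(3),"per row",(d/n).round(4),(rv/n).round(3))
E
python3 -c "
from h import *
togo([.5206,.2583,.2147],-.5,.388,5)"
```

```text
t 1.75 pos [0.4299 0.0556 0.2271] rot [ 3.118 -0.452  0.418] F [ 1.3 -0.6  0.7] d [ 0.0907  0.2027 -0.0124] rv [ 0.038 -0.036 -0.019] per row [ 0.0181  0.0405 -0.0025] [ 0.008 -0.007 -0.004]
```

Request:
{"fn": "apply_moves", "kwargs": {
  "commands": [
    [[0.018,0.04,-0.003],[0.008,-0.007,-0.004]],
    [[0.018,0.04,-0.003],[0.008,-0.007,-0.004]],
    [[0.018,0.04,-0.003],[0.008,-0.007,-0.004]],
    [[0.018,0.04,-0.003],[0.008,-0.007,-0.004]],
    [[0.018,0.04,0],[0.008,-0.007,-0.004]],
    [[0,0,0],[0,0,0]]
  ]
}}

```text
time_s: 2.5
position: [0.5205, 0.2675, 0.2164]
tcp_rot: [-3.142, -0.505, 0.396]
contact_force: [0.1, -0.3, -0.1]
width: 0.0944
```

```bash
python3 -c "
from h import *
togo([.5206,.2583,.2147],-.5,.388,1);togo([.5739,.2800,.1093],-.5,.388,5)
print(observe()['q'])
s=Cam('side');s.crop(240,230,440,430,3,'s4.png')
t=Cam('top');t.crop(120,180,270,300,4,'t4.png')"
```

```text
t 2.5 pos [0.5205 0.2675 0.2164] rot [-3.142 -0.505  0.396] F [ 0.1 -0.3 -0.1] d [ 0.0001 -0.0092 -0.0017] rv [-0.002  0.005 -0.008] per row [ 0.0001 -0.0092 -0.0017] [-0.002  0.005 -0.008]
t 2.5 pos [0.5205 0.2675 0.2164] rot [-3.142 -0.505  0.396] F [ 0.1 -0.3 -0.1] d [ 0.0534  0.0125 -0.1071] rv [-0.002  0.005 -0.008] per row [ 0.0107  0.0025 -0.0214] [-0.     0.001 -0.002]
[ 0.3702678  -0.20830222  1.71535848  0.0139765   1.12956209  1.54205032]
```

View pics/s4.png

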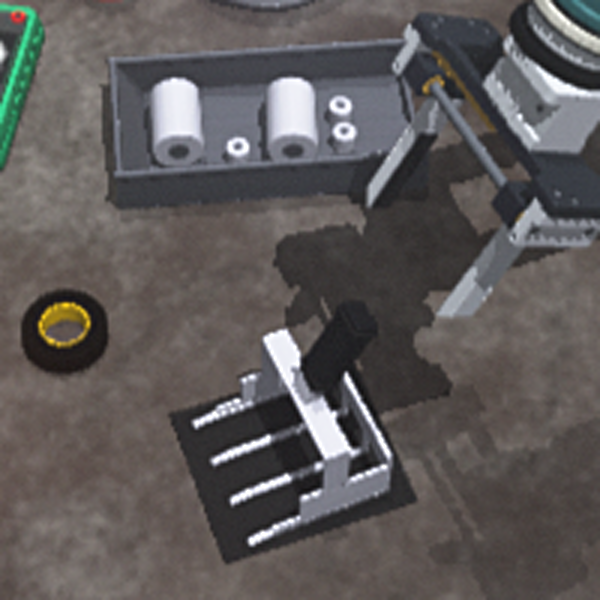

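View pics/t4.png

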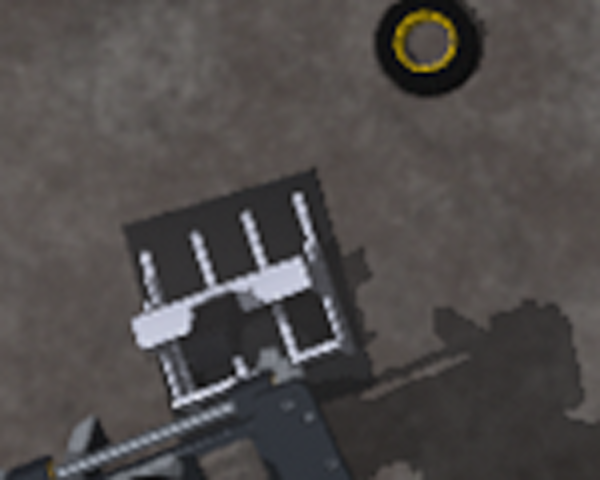

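Request:
{"fn": "apply_moves", "kwargs": {
  "commands": [
    [[0,-0.009,0],[-0.002,0.005,-0.008]],
    [[0.012,0.005,-0.023],[0,0,0]],
    [[0.012,0.005,-0.023],[0,0,0]],
    [[0.012,0.005,-0.023],[0,0,0]],
    [[0.012,0.005,-0.023],[0,0,0]],
    [[0.006,0.002,-0.013],[0,0,0]],
    [[0,0,0],[0,0,0]]
  ]
}}

```text
time_s: 3.48
position: [0.5771, 0.2667, 0.1148]
tcp_rot: [3.138, -0.507, 0.372]
contact_force: [-0.7, -0.4, 0.1]
width: 0.0941
```

```bash
python3 -c "
from h import *
togo([.5739,.2800,.1093],-.5,.388,1)"
```

```text
t 3.475 pos [0.5771 0.2667 0.1148] rot [ 3.138 -0.507  0.372] F [-0.7 -0.4  0.1] d [-0.0032  0.0133 -0.0055] rv [0.    0.008 0.017] per row [-0.0032  0.0133 -0.0055] [0.    0.008 0.017]
```

Request:
{"fn": "apply_moves", "kwargs": {
  "commands": [
    [[-0.003,0.013,-0.0055],[0,0.008,0.017]],
    [[0,0,0],[0,0,0]],
    [[0,0,0],[0,0,0]]
  ]
}}

```text
time_s: 3.85
position: [0.5748, 0.2806, 0.1126]
tcp_rot: [3.141, -0.505, 0.388]
contact_force: [0.2, -0.5, -0.4]
width: 0.0939
```

```bash
python3 -c "
from h import *
togo([.5739,.2800,.1093],-.5,.388,1)"
```

```text
t 3.85 pos [0.5748 0.2806 0.1126] rot [ 3.141 -0.505  0.388] F [ 0.2 -0.5 -0.4] d [-0.0009 -0.0006 -0.0033] rv [-0.001  0.004 -0.   ] per row [-0.0009 -0.0006 -0.0033] [-0.001  0.004 -0.   ]
```

Request:
{"fn": "apply_moves", "kwargs": {
  "commands": [
    [[0,0,-0.002],[0,0,0]],
    [[0,0,0],[0,0,0]],
    [[0,0,0],[0,0,0]],
    [[0,0,0],[0,0,0]],
    [[0,0,0],[0,0,0]],
    [[0,0,0],[0,0,0]]
  ],
  "hand": 1,
  "force": 60
}}

```text
time_s: 4.6
position: [0.575, 0.2809, 0.1115]
tcp_rot: [3.141, -0.506, 0.389]
contact_force: [0.5, 0.2, -0.2]
width: 0.037
```

```bash
python3 -c "
from h import *
togo([.5739,.2800,.1093],-.5,.388,1)
s=Cam('side');s.crop(240,270,440,430,3.5,'s5.png')"
```

```text
t 4.6 pos [0.575  0.2809 0.1115] rot [ 3.141 -0.506  0.389] F [ 0.5  0.2 -0.2] d [-0.0011 -0.0009 -0.0022] rv [-0.002  0.006 -0.001] per row [-0.0011 -0.0009 -0.0022] [-0.002  0.006 -0.001]
```

View pics/s5.png

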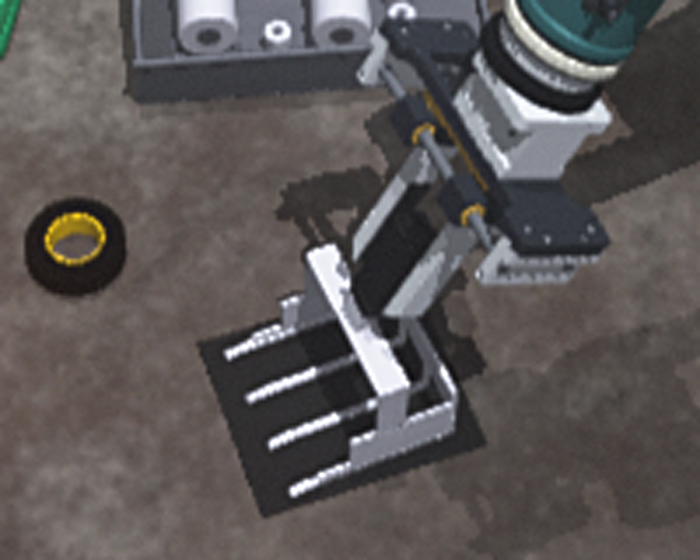

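Still closing (37 mm opening); a few more rows.

Request:
{"fn": "apply_moves", "kwargs": {
  "commands": [
    [[0,0,0],[0,0,0]],
    [[0,0,0],[0,0,0]],
    [[0,0,0],[0,0,0]]
  ]
}}

```text
time_s: 5.03
position: [0.575, 0.2807, 0.1114]
tcp_rot: [3.141, -0.506, 0.389]
contact_force: [0.2, -0.5, -0.0]
width: 0.0256
```

```bash
python3 -c "
from h import *
togo([.5739,.2800,.1093],-.5,.388,1);print(observe()['width'])
"
```

```text
t 5.025 pos [0.575  0.2807 0.1114] rot [ 3.141 -0.506  0.389] F [ 0.2 -0.5 -0. ] d [-0.0011 -0.0007 -0.0021] rv [-0.002  0.006 -0.001] per row [-0.0011 -0.0007 -0.0021] [-0.002  0.006 -0.001]
0.025626101242962863
```

```bash
cat >> h.py <<'E'
TO=np.array([.593,-.022,0]);TY=.063;TS=np.array([-.0237,.0002,.1084]);PO=-.506
def tray2w(x,y,z): return TO+R.from_euler('z',TY).apply([x,y,z])
def goal(lip,th,yaw,n):
    "lip = world pos of bottom lip point"
    Rs=R.from_euler('xyz',[0,th,yaw]);o=np.array(lip)-Rs.apply([.055,0,0])
    togo(o+Rs.apply(TS),th+PO,yaw,n)
def tg(x,y,z,th,n,dy=0): goal(tray2w(x,y,z),th,TY+dy,n)
def scoop():
    "scoop pose from tool"
    ob=observe();Rt=R.from_euler('xyz',ob["tcp_rot"]);Rs=Rt*(R.from_euler('xyz',[np.pi,PO,0])).inv()
    o=ob["position"]-Rs.apply(TS);l=o+Rs.apply([.055,0,0])
    e=Rs.as_euler('xyz');lt=R.from_euler('z',-TY).apply(l-TO);ot=R.from_euler('z',-TY).apply(o-TO)
    print("scoop o",o.round(4),"rpy",e.round(3),"| tray: lip",lt.round(4),"o",ot.round(4),"dyaw",round(e[2]-TY,3),"F",ob["contact_force"].round(1),"M",ob["ft_torque"].round(2),"w",round(ob["width"],4),"t",ob["time_s"])
E
python3 -c "
from h import *
scoop();tg(-.080,.0055,.11,.42,10)"
```

```text
scoop o [0.597  0.2894 0.003 ] rpy [-0.001  0.     0.389] | tray: lip [0.0757 0.3282 0.003 ] o [0.0236 0.3106 0.003 ] dyaw 0.326 F [ 0.2 -0.5 -0. ] M [-0.09  0.14 -0.01] w 0.0256 t 5.025
t 5.025 pos [0.575  0.2807 0.1114] rot [ 3.141 -0.506  0.389] F [ 0.2 -0.5 -0. ] d [-0.0898 -0.3038  0.1296] rv [-0.094  0.411 -0.321] per row [-0.009  -0.0304  0.013 ] [-0.009  0.041 -0.032]
```

Lift first, then transit with the turn.

Request:
{"fn": "apply_moves", "kwargs": {
  "commands": [
    [[0,0,0.02],[0,0,0]],
    [[0,0,0.03],[0,0,0]],
    [[0,0,0.03],[0,0,0]],
    [[-0.005,-0.02,0.03],[0,0,0]],
    [[-0.01,-0.035,0.01],[-0.01,0.045,-0.04]],
    [[-0.012,-0.045,0.005],[-0.01,0.05,-0.04]],
    [[-0.012,-0.045,0],[-0.01,0.05,-0.04]],
    [[-0.012,-0.045,0],[-0.01,0.05,-0.04]],
    [[-0.012,-0.04,0],[-0.01,0.05,-0.04]],
    [[-0.01,-0.03,0],[-0.01,0.05,-0.04]]
  ]
}}

```text
time_s: 6.28
position: [0.4889, 0.0132, 0.2241]
tcp_rot: [-3.119, -0.165, 0.137]
contact_force: [-0.1, 0.2, -3.8]
width: 0.0264
```

```bash
python3 -c "
from h import *
scoop();tg(-.080,.0055,.08,.42,3)"
```

```text
scoop o [0.4748 0.0134 0.114 ] rpy [0.024 0.341 0.149] | tray: lip [-0.0641  0.0473  0.0957] o [-0.1158  0.0428  0.114 ] dyaw 0.086 F [-0.1  0.2 -3.8] M [0.   0.13 0.05] w 0.0264 t 6.275
t 6.275 pos [0.4889 0.0132 0.2241] rot [-3.119 -0.165  0.137] F [-0.1  0.2 -3.8] d [-0.0037 -0.0363 -0.013 ] rv [-0.03   0.077 -0.077] per row [-0.0012 -0.0121 -0.0043] [-0.01   0.026 -0.026]
```

Request:
{"fn": "apply_moves", "kwargs": {
  "commands": [
    [[-0.001,-0.012,0.005],[-0.01,0.026,-0.026]],
    [[-0.001,-0.012,-0.009],[-0.01,0.026,-0.026]],
    [[-0.001,-0.012,-0.009],[-0.01,0.026,-0.026]],
    [[0,0,0],[0,0,0]],
    [[0,0,0],[0,0,0]]
  ]
}}

```text
time_s: 6.9
position: [0.4856, -0.0235, 0.2073]
tcp_rot: [-3.14, -0.077, 0.058]
contact_force: [0.2, 0.5, -2.5]
width: 0.0257
```

```bash
python3 -c "
from h import *
scoop();tg(-.080,.0055,.08,.42,3);tg(-.080,.0055,.02,.42,3)
s=Cam('side');s.crop(240,200,440,320,4,'s6.png')
t=Cam('top');t.crop(255,180,355,320,4,'t6.png',[tray2w(-.08,.0055,.03)])"
```

```text
scoop o [ 0.4621 -0.0249  0.0989] rpy [0.002 0.429 0.059] | tray: lip [-0.0808  0.0051  0.076 ] o [-0.1308  0.0053  0.0989] dyaw -0.004 F [ 0.2  0.5 -2.5] M [ 0.    0.04 -0.04] w 0.0257 t 6.9
t 6.9 pos [ 0.4856 -0.0235  0.2073] rot [-3.14  -0.077  0.058] F [ 0.2  0.5 -2.5] d [-0.0004  0.0004  0.0037] rv [-0.001 -0.009  0.005] per row [-0.0001  0.0001  0.0012] [-0.    -0.003  0.002]
t 6.9 pos [ 0.4856 -0.0235  0.2073] rot [-3.14  -0.077  0.058] F [ 0.2  0.5 -2.5] d [-0.0004  0.0004 -0.0563] rv [-0.001 -0.009  0.005] per row [-0.0001  0.0001 -0.0188] [-0.    -0.003  0.002]
```

View pics/s6.png

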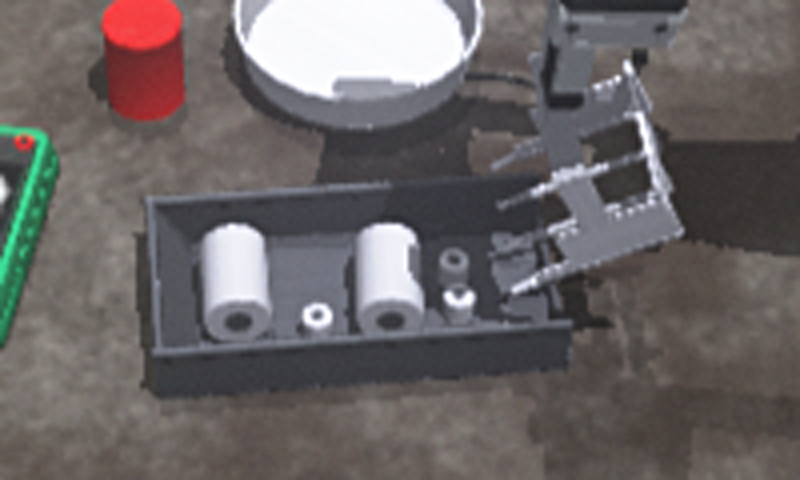

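View pics/t6.png

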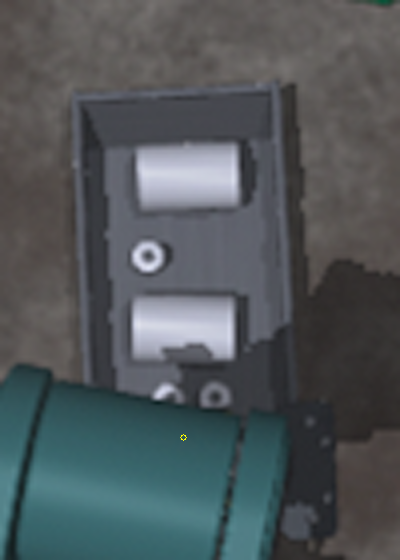

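```bash
cat >> h.py <<'E'
def spts(P):
    ob=observe();Rt=R.from_euler('xyz',ob["tcp_rot"]);Rs=Rt*(R.from_euler('xyz',[np.pi,PO,0])).inv()
    o=ob["position"]-Rs.apply(TS);return o+Rs.apply(np.array(P,float))
E
python3 -c "
from h import *
s=Cam('side');P=spts([[.055,y,.001] for y in(-.0525,-.0175,.0175,.0525)])
print((s.pj(P)-[240,200]+.5)*4)
s.crop(330,200,430,300,6,'s7.png',P)"
```

```text
[[493.39208368 164.01703848]
 [500.66882838 203.59454436]
 [508.1850978  244.47480184]
 [515.95291629 286.72321025]]
```

View pics/s7.png

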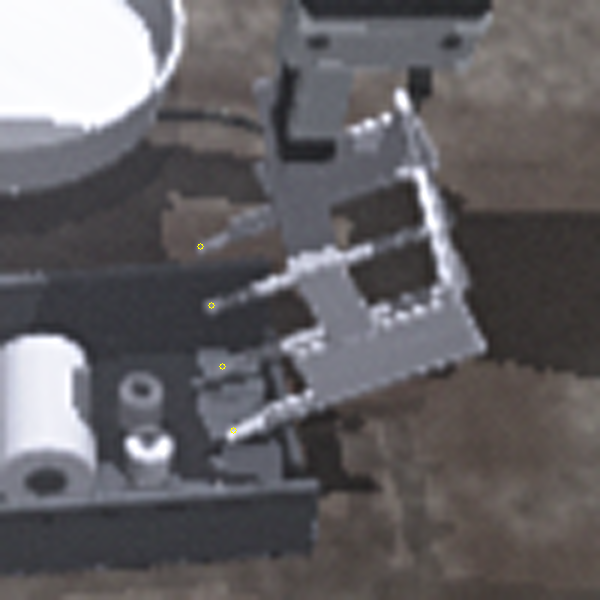

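Request:
{"fn": "apply_moves", "kwargs": {
  "commands": [
    [[0,0,-0.018],[0,-0.009,0.005]],
    [[0,0,-0.018],[0,0,0]],
    [[0,0,-0.018],[0,0,0]],
    [[0,0,-0.01],[0,0,0]],
    [[0,0,0],[0,0,0]]
  ]
}}

```text
time_s: 7.68
position: [0.4874, -0.0247, 0.1463]
tcp_rot: [3.136, -0.096, 0.065]
contact_force: [0.9, -0.6, -2.8]
width: 0.0257
```

```bash
python3 -c "
from h import *
scoop();tg(-.078,.0055,.005,.41,1);
s=Cam('side');s.crop(300,200,430,310,6,'s8.png')"
```

```text
scoop o [ 0.466  -0.0269  0.0374] rpy [-0.006  0.41   0.062] | tray: lip [-0.0766  0.003   0.0155] o [-0.127   0.0031  0.0374] dyaw -0.001 F [ 0.9 -0.6 -2.8] M [-0.26  0.08  0.03] w 0.0257 t 7.675
t 7.675 pos [ 0.4874 -0.0247  0.1463] rot [ 3.136 -0.096  0.065] F [ 0.9 -0.6 -2.8] d [-0.0016  0.0017 -0.0105] rv [ 0.006 -0.    -0.001] per row [-0.0016  0.0017 -0.0105] [ 0.006 -0.    -0.001]
```

View pics/s8.png

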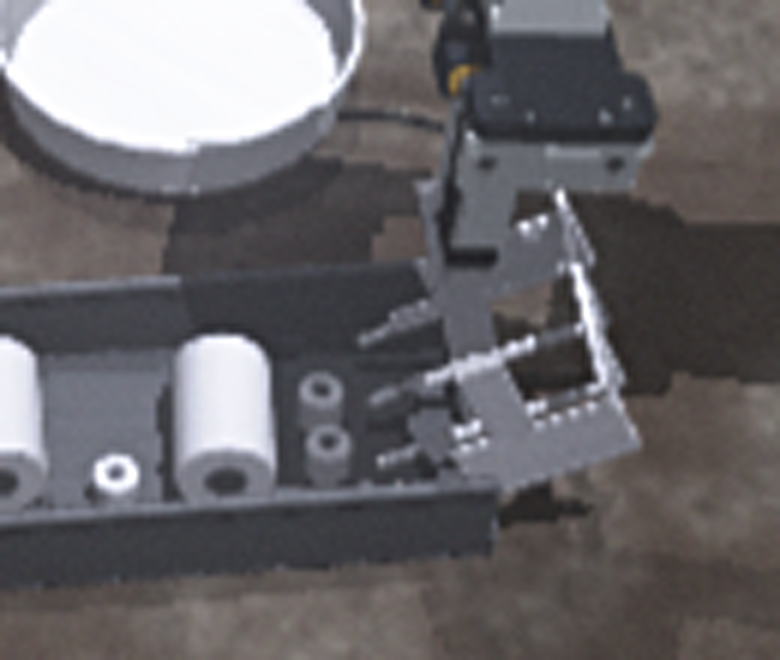

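Request:
{"fn": "apply_moves", "kwargs": {
  "commands": [
    [[-0.001,0.0025,-0.006],[0.006,0,0]],
    [[0,0,-0.006],[0,0,0]],
    [[0,0,0],[0,0,0]]
  ]
}}

```text
time_s: 8.1
position: [0.4886, -0.0246, 0.1371]
tcp_rot: [3.136, -0.102, 0.064]
contact_force: [0.5, -1.8, -2.5]
width: 0.0254
```

```bash
python3 -c "
from h import *
scoop();tg(-.05,.0055,.004,.32,4)"
```

```text
scoop o [ 0.4679 -0.0268  0.0282] rpy [-0.006  0.404  0.061] | tray: lip [-0.0746  0.003   0.0065] o [-0.1251  0.0031  0.0282] dyaw -0.002 F [ 0.5 -1.8 -2.5] M [-0.55  0.14 -0.01] w 0.0254 t 8.1
t 8.1 pos [ 0.4886 -0.0246  0.1371] rot [ 3.136 -0.102  0.064] F [ 0.5 -1.8 -2.5] d [ 0.0136  0.0026 -0.0055] rv [ 0.011 -0.083 -0.   ] per row [ 0.0034  0.0007 -0.0014] [ 0.003 -0.021 -0.   ]
```

Request:
{"fn": "apply_moves", "kwargs": {
  "commands": [
    [[0,0.003,0],[0.006,0,0]],
    [[0,0,-0.003],[0,0,0]],
    [[0,0,0],[0,0,0]]
  ]
}}

```text
time_s: 8.48
position: [0.489, -0.0245, 0.1348]
tcp_rot: [3.135, -0.103, 0.063]
contact_force: [-0.4, -2.9, -3.5]
width: 0.0254
```

```bash
python3 -c "
from h import *
scoop();tg(-.05,.0055,.004,.32,4)"
```

```text
scoop o [ 0.4684 -0.0267  0.0258] rpy [-0.007  0.403  0.06 ] | tray: lip [-0.074   0.0029  0.0042] o [-0.1246  0.0031  0.0258] dyaw -0.003 F [-0.4 -2.9 -3.5] M [-0.76  0.01 -0.04] w 0.0254 t 8.475
t 8.475 pos [ 0.489  -0.0245  0.1348] rot [ 3.135 -0.103  0.063] F [-0.4 -2.9 -3.5] d [ 0.0132  0.0025 -0.0031] rv [ 0.012 -0.082  0.001] per row [ 0.0033  0.0006 -0.0008] [ 0.003 -0.021  0.   ]
```

Request:
{"fn": "apply_moves", "kwargs": {
  "commands": [
    [[0,-0.004,0.003],[0,0,0]],
    [[0,-0.004,0],[0.006,0,0.003]],
    [[0,-0.002,0],[0,0,0]],
    [[0,0,0],[0,0,0]]
  ]
}}

```text
time_s: 8.98
position: [0.4887, -0.0323, 0.1378]
tcp_rot: [-3.135, -0.103, 0.066]
contact_force: [-0.4, -0.2, -2.7]
width: 0.0257
```

```bash
python3 -c "
from h import *
scoop();tg(-.05,-.008,.004,.32,4)
s=Cam('side');P=spts([[.055,y,.001] for y in(-.0525,-.0175,.0175,.0525)]);
s.crop(310,220,420,310,7,'s9.png',P)"
```

```text
scoop o [ 0.468  -0.0333  0.0288] rpy [0.007 0.403 0.07 ] | tray: lip [-0.0748 -0.003   0.0072] o [-0.1254 -0.0034  0.0288] dyaw 0.007 F [-0.4 -0.2 -2.7] M [0.01 0.05 0.01] w 0.0257 t 8.975
t 8.975 pos [ 0.4887 -0.0323  0.1378] rot [-3.135 -0.103  0.066] F [-0.4 -0.2 -2.7] d [ 0.0144 -0.0031 -0.0061] rv [-0.001 -0.083 -0.004] per row [ 0.0036 -0.0008 -0.0015] [-0.    -0.021 -0.001]
```

View pics/s9.png

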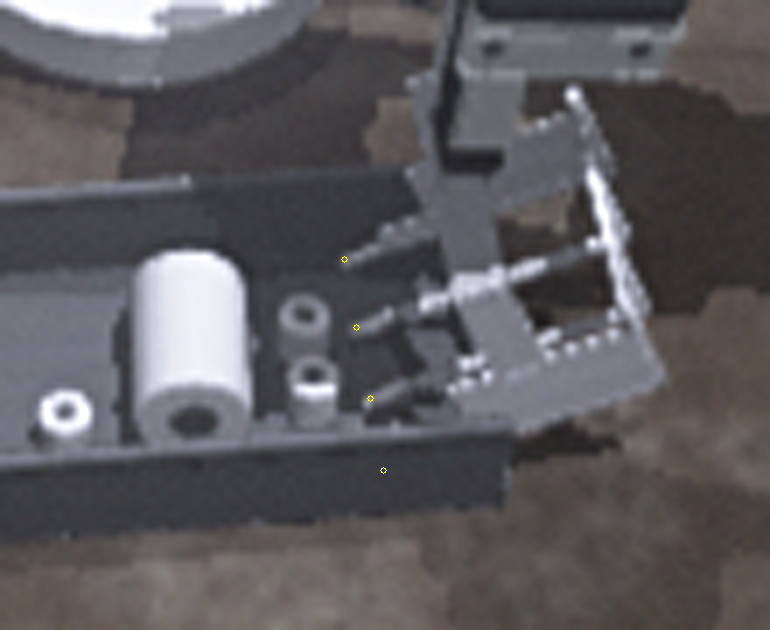

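Request:
{"fn": "apply_moves", "kwargs": {
  "commands": [
    [[0,-0.004,0],[-0.007,0,-0.003]],
    [[0,-0.002,0],[0,0,0]],
    [[0,0,0],[0,0,0]]
  ]
}}

```text
time_s: 9.4
position: [0.4886, -0.0375, 0.1377]
tcp_rot: [-3.14, -0.103, 0.064]
contact_force: [-0.5, -0.5, -2.8]
width: 0.0255
```

```bash
python3 -c "
from h import *
scoop();tg(-.05,-.008,.004,.32,4)"
```

```text
scoop o [ 0.4679 -0.0389  0.0286] rpy [0.001 0.403 0.065] | tray: lip [-0.0753 -0.0089  0.0071] o [-0.1259 -0.009   0.0286] dyaw 0.002 F [-0.5 -0.5 -2.8] M [0.17 0.03 0.01] w 0.0255 t 9.4
t 9.4 pos [ 0.4886 -0.0375  0.1377] rot [-3.14  -0.103  0.064] F [-0.5 -0.5 -2.8] d [ 0.0145  0.002  -0.006 ] rv [ 0.004 -0.083 -0.002] per row [ 0.0036  0.0005 -0.0015] [ 0.001 -0.021 -0.   ]
```

Request:
{"fn": "apply_moves", "kwargs": {
  "commands": [
    [[0.0005,0.001,-0.005],[0,-0.02,0]],
    [[0.005,0.001,-0.002],[0,-0.02,0]],
    [[0.005,0,-0.001],[0,-0.02,0]],
    [[0.005,0,-0.001],[0,-0.02,0]],
    [[0,0,0],[0,0,0]]
  ]
}}

```text
time_s: 10.02
position: [0.5065, -0.0355, 0.1308]
tcp_rot: [3.136, -0.193, 0.065]
contact_force: [-0.5, -0.1, 0.3]
width: 0.0258
```

```bash
python3 -c "
from h import *
scoop();tg(-.05,-.0075,.004,.3,4)
s=Cam('side');P=spts([[.055,y,.001] for y in(-.0525,-.0175,.0175,.0525)]);
s.crop(310,220,420,310,7,'s10.png',P)"
```

```text
scoop o [ 0.4957 -0.037   0.0203] rpy [-0.006  0.313  0.062] | tray: lip [-0.0457 -0.0089  0.0034] o [-0.098  -0.0089  0.0203] dyaw -0.001 F [-0.5 -0.1  0.3] M [ 0.26 -0.26  0.  ] w 0.0258 t 10.025
t 10.025 pos [ 0.5065 -0.0355  0.1308] rot [ 3.136 -0.193  0.065] F [-0.5 -0.1  0.3] d [-0.006   0.0004  0.    ] rv [ 0.006 -0.012 -0.001] per row [-0.0015  0.0001  0.    ] [ 0.002 -0.003 -0.   ]
```

View pics/s10.png

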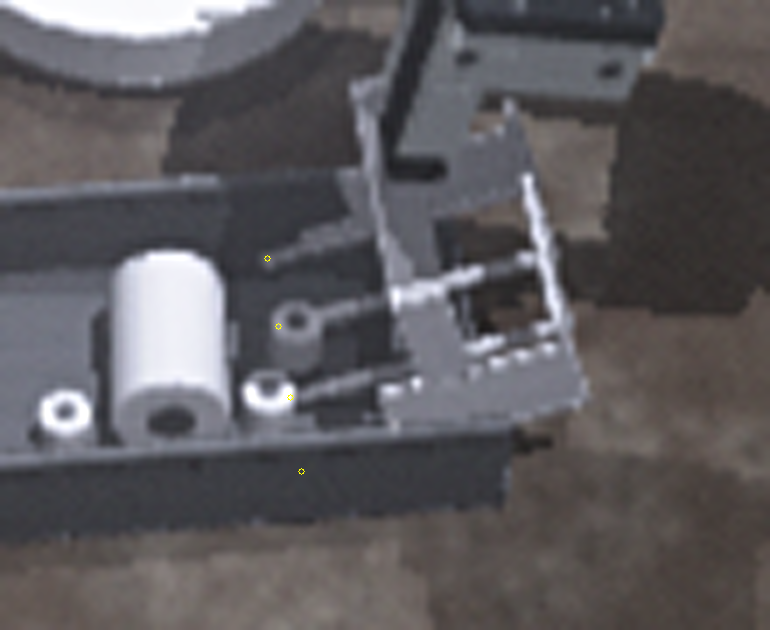

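```bash
python3 -c "
from h import *
tg(-.02,-.0065,.004,.27,5)"
```

```text
t 10.075 pos [ 0.5064 -0.0355  0.1308] rot [ 3.136 -0.193  0.065] F [ 0.4  0.3 -0.4] d [ 0.0202  0.003  -0.0013] rv [ 0.008 -0.043 -0.001] per row [ 0.004   0.0006 -0.0003] [ 0.002 -0.009 -0.   ]
```

Request:
{"fn": "apply_moves", "kwargs": {
  "commands": [
    [[0.004,0.0006,-0.0003],[0.002,-0.009,0]],
    [[0.004,0.0006,-0.0003],[0.002,-0.009,0]],
    [[0.004,0.0006,-0.0003],[0.002,-0.009,0]],
    [[0.004,0.0006,-0.0003],[0.002,-0.009,0]],
    [[0.004,0.0006,-0.0003],[0,-0.009,0]],
    [[0,0,0],[0,0,0]]
  ]
}}

```text
time_s: 10.82
position: [0.5276, -0.0333, 0.1286]
tcp_rot: [3.14, -0.24, 0.064]
contact_force: [0.6, 0.3, 0.4]
width: 0.0255
```

```bash
python3 -c "
from h import *
scoop();tg(0,-.0065,.004,.23,5)
s=Cam('side');P=spts([[.055,y,.001] for y in(-.0525,-.0175,.0175,.0525)]);
s.crop(290,220,400,310,7,'s11.png',P)"
```

```text
scoop o [ 0.522  -0.0341  0.0177] rpy [-0.002  0.266  0.063] | tray: lip [-0.0185 -0.0076  0.0033] o [-0.0716 -0.0076  0.0177] dyaw 0.0 F [0.6 0.3 0.4] M [ 0.08 -0.14 -0.04] w 0.0255 t 10.825
t 10.825 pos [ 0.5276 -0.0333  0.1286] rot [ 3.14  -0.24   0.064] F [0.6 0.3 0.4] d [ 0.014   0.0018 -0.0011] rv [ 0.004 -0.036 -0.001] per row [ 0.0028  0.0004 -0.0002] [ 0.001 -0.007 -0.   ]
```

View pics/s11.png

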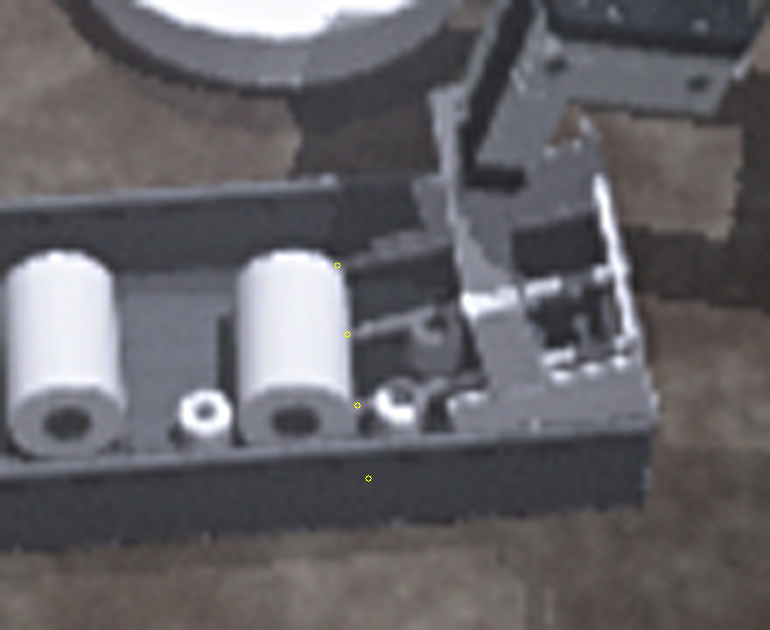

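```bash
python3 -c "
from h import *
tg(.035,-.0055,.004,.13,9)"
```

```text
t 10.875 pos [ 0.5276 -0.0333  0.1286] rot [ 3.14  -0.24   0.064] F [ 0.9 -0.2 -0.8] d [ 0.0369  0.0042 -0.0069] rv [ 0.011 -0.136 -0.001] per row [ 0.0041  0.0005 -0.0008] [ 0.001 -0.015 -0.   ]
```

Request:
{"fn": "apply_moves", "kwargs": {
  "commands": [
    [[0.004,0.0005,-0.0005],[0.001,-0.013,0]],
    [[0.004,0.0005,-0.0005],[0.001,-0.013,0]],
    [[0.004,0.0005,-0.0005],[0.001,-0.013,0]],
    [[0.004,0.0005,-0.0008],[0.001,-0.015,0]],
    [[0.004,0.0005,-0.0008],[0.001,-0.015,0]],
    [[0.004,0.0005,-0.0008],[0.001,-0.015,0]],
    [[0.004,0.0005,-0.0008],[0.001,-0.015,0]],
    [[0.004,0.0005,-0.0008],[0.001,-0.015,0]],
    [[0.004,0.0005,-0.0008],[0.001,-0.015,0]],
    [[0,0,0],[0,0,0]]
  ]
}}

```text
time_s: 12.12
position: [0.5649, -0.0285, 0.1208]
tcp_rot: [3.141, -0.375, 0.064]
contact_force: [1.0, -0.1, -0.8]
width: 0.0255
```

```bash
python3 -c "
from h import *
scoop();tg(.06,-.005,.004,.06,6)
s=Cam('side');P=spts([[.055,y,.001] for y in(-.0525,-.0175,.0175,.0525)]);
s.crop(260,220,400,310,5.5,'s12.png',P);t=Cam('top');t.crop(255,180,355,320,4,'t12.png')"
```

```text
scoop o [ 0.5743 -0.0282  0.0103] rpy [-0.001  0.131  0.064] | tray: lip [ 0.0355 -0.005   0.0031] o [-0.019  -0.005   0.0103] dyaw 0.001 F [ 1.  -0.1 -0.8] M [ 0.01 -0.02 -0.01] w 0.0255 t 12.125
t 12.125 pos [ 0.5649 -0.0285  0.1208] rot [ 3.141 -0.375  0.064] F [ 1.  -0.1 -0.8] d [ 0.0163  0.0009 -0.0039] rv [ 0.005 -0.07  -0.001] per row [ 0.0027  0.0002 -0.0007] [ 0.001 -0.012 -0.   ]
```

View pics/s12.png

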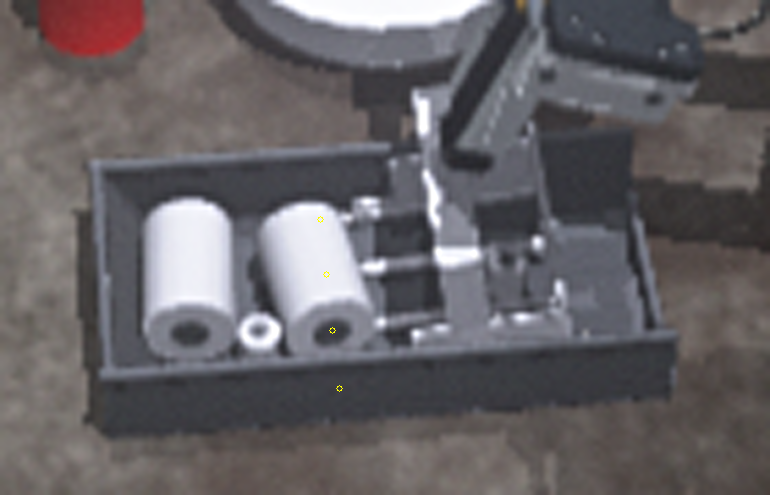

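View pics/t12.png

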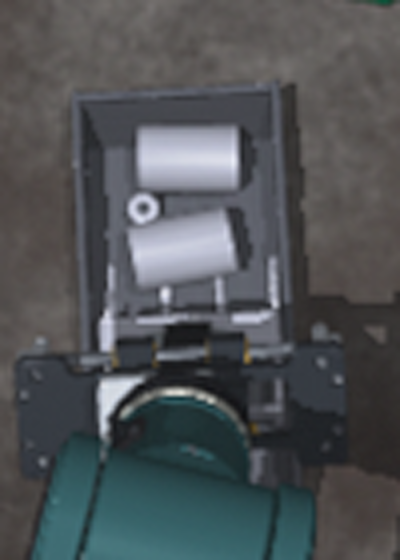

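Request:
{"fn": "apply_moves", "kwargs": {
  "commands": [
    [[0.003,0.0002,-0.0006],[0.001,-0.012,0]],
    [[0.003,0.0002,-0.0006],[0.001,-0.012,0]],
    [[0.003,0.0002,-0.0006],[0.001,-0.012,0]],
    [[0.003,0.0002,-0.0006],[0.001,-0.012,0]],
    [[0.003,0.0002,-0.0006],[0.001,-0.012,0]],
    [[0.003,0.0002,-0.0006],[0,-0.01,0]],
    [[0,0,0],[0,0,0]]
  ]
}}

```text
time_s: 13.1
position: [0.5831, -0.0272, 0.1159]
tcp_rot: [3.141, -0.447, 0.064]
contact_force: [0.0, -0.8, -2.7]
width: 0.0255
```

```bash
python3 -c "
from h import *
scoop();tg(.09,-.004,.004,.03,6)
s=Cam('side');P=spts([[.055,y,.001] for y in(-.0525,-.0175,.0175,.0525)]);
s.crop(260,220,400,310,5.5,'s13.png',P);t=Cam('top');t.crop(255,180,355,320,4,'t13.png')"
```

```text
scoop o [ 0.6004 -0.0263  0.0063] rpy [-0.     0.059  0.064] | tray: lip [ 0.062  -0.0047  0.0031] o [ 0.0071 -0.0047  0.0063] dyaw 0.001 F [ 0.  -0.8 -2.7] M [-0.02  0.22  0.02] w 0.0255 t 13.1
t 13.1 pos [ 0.5831 -0.0272  0.1159] rot [ 3.141 -0.447  0.064] F [ 0.  -0.8 -2.7] d [ 0.0247  0.0023 -0.0012] rv [ 0.002 -0.029 -0.001] per row [ 0.0041  0.0004 -0.0002] [ 0.    -0.005 -0.   ]
```

View pics/s13.png

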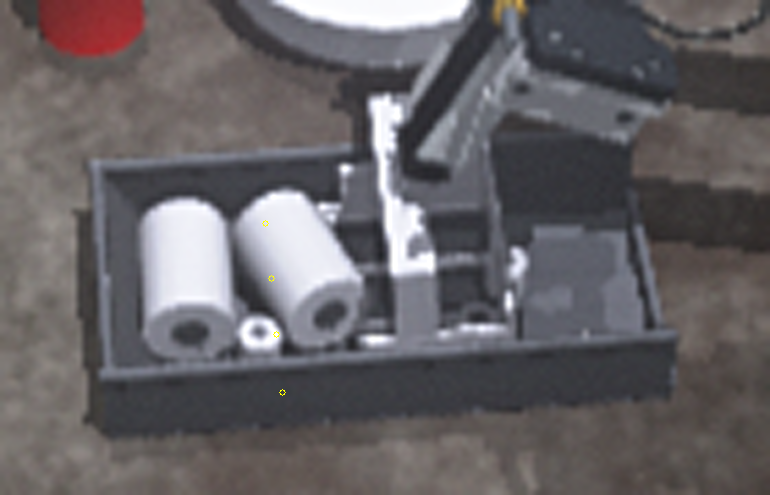

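View pics/t13.png

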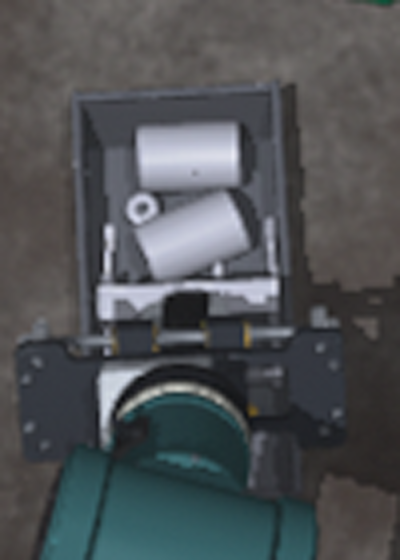

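Request:
{"fn": "apply_moves", "kwargs": {
  "commands": [
    [[0.004,0.0004,-0.0002],[0,-0.005,0]],
    [[0.004,0.0004,-0.0002],[0,-0.005,0]],
    [[0.004,0.0004,-0.0002],[0,-0.005,0]],
    [[0.004,0.0004,-0.0002],[0,-0.005,0]],
    [[0.004,0.0004,-0.0002],[0,-0.005,0]],
    [[0.004,0.0004,-0.0002],[0,-0.005,0]],
    [[0,0,0],[0,0,0]]
  ]
}}

```text
time_s: 14.08
position: [0.6083, -0.0244, 0.1137]
tcp_rot: [3.14, -0.477, 0.065]
contact_force: [0.4, 0.1, -2.2]
width: 0.0257
```

```bash
python3 -c "
from h import *
scoop();tg(.11,-.0035,.004,.02,6)
s=Cam('side');P=spts([[.055,y,.001] for y in(-.0525,-.0175,.0175,.0525)]);
s.crop(260,220,400,310,5.5,'s14.png',P);t=Cam('top');t.crop(255,180,355,320,4,'t14.png')"
```

```text
scoop o [ 0.6288 -0.0234  0.0047] rpy [-0.002  0.029  0.064] | tray: lip [ 0.0906 -0.0036  0.0031] o [ 0.0357 -0.0036  0.0047] dyaw 0.001 F [ 0.4  0.1 -2.2] M [-0.    0.34 -0.08] w 0.0257 t 14.075
t 14.075 pos [ 0.6083 -0.0244  0.1137] rot [ 3.14  -0.477  0.065] F [ 0.4  0.1 -2.2] d [0.0183 0.0012 0.0002] rv [ 0.002 -0.009 -0.001] per row [0.0031 0.0002 0.    ] [ 0.    -0.001 -0.   ]
```

View pics/s14.png

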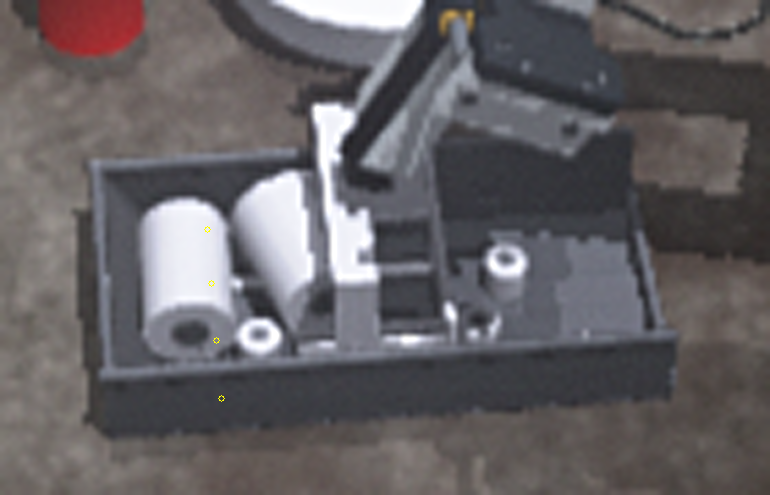

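View pics/t14.png

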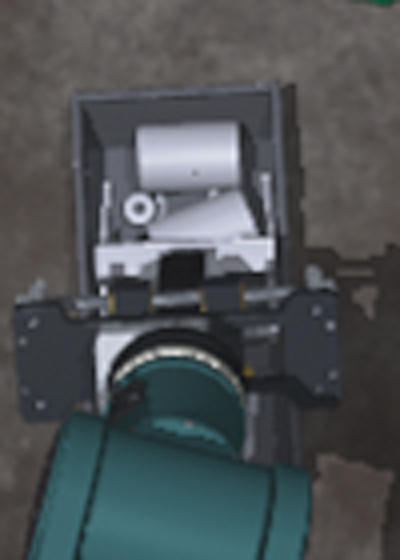

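Request:
{"fn": "apply_moves", "kwargs": {
  "commands": [
    [[0.003,0.0002,0],[0,-0.002,0]],
    [[0.003,0.0002,0],[0,-0.002,0]],
    [[0.003,0.0002,0],[0,-0.002,0]],
    [[0.003,0.0002,0],[0,-0.002,0]],
    [[0.003,0.0002,0],[0,-0.002,0]],
    [[0.003,0.0002,0],[0,-0.002,0]],
    [[0.002,0,0],[0,0,0]],
    [[0,0,0],[0,0,0]]
  ]
}}

```text
time_s: 15.18
position: [0.6286, -0.023, 0.1129]
tcp_rot: [3.14, -0.487, 0.065]
contact_force: [-0.4, 0.0, -2.1]
width: 0.0259
```

```bash
python3 -c "
from h import *
scoop()
s=Cam('side');P=spts([[.055,y,.001] for y in(-.0525,-.0175,.0175,.0525)]);
s.crop(260,220,400,310,5.5,'s15.png',P);t=Cam('top');t.crop(255,180,355,320,4,'t15.png')"
```

```text
scoop o [ 0.6502 -0.022   0.0041] rpy [-0.002  0.019  0.064] | tray: lip [ 0.1121 -0.0035  0.003 ] o [ 0.0571 -0.0036  0.0041] dyaw 0.001 F [-0.4  0.  -2.1] M [0.04 0.44 0.01] w 0.0259 t 15.175
```

View pics/s15.png

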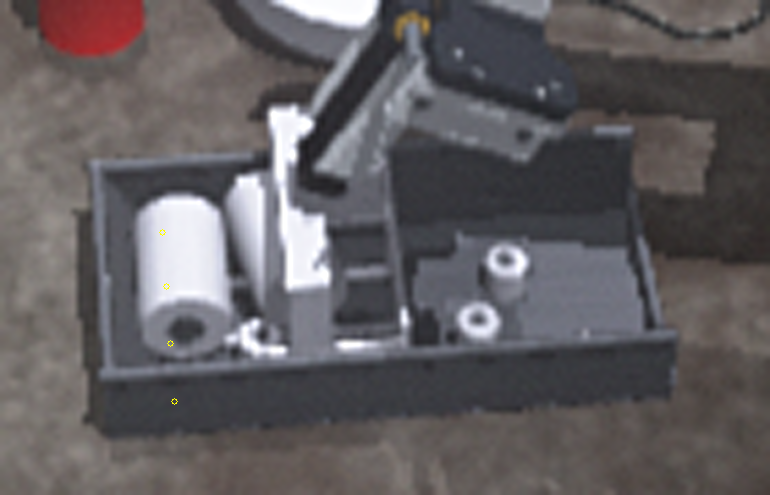

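View pics/t15.png

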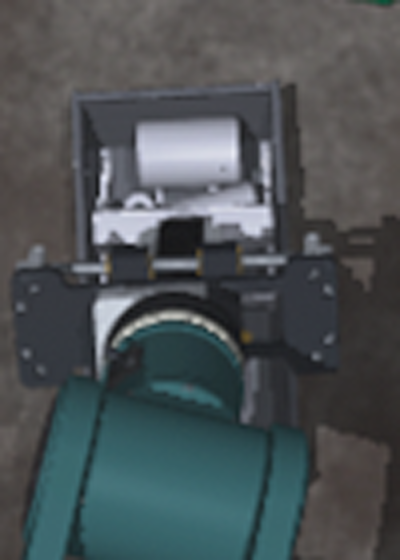

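```bash
python3 -c "
from h import *
for th in (-.2,-.4):
  a=-th; tg(.003+.11*np.cos(a),-.0035,.0045+.11*np.sin(a),th,8)"
```

```text
t 15.275 pos [ 0.6286 -0.023   0.1129] rot [ 3.14  -0.487  0.065] F [ 0.9  0.4 -2.9] d [-0.0232 -0.0016  0.004 ] rv [ 0.016 -0.218 -0.001] per row [-0.0029 -0.0002  0.0005] [ 0.002 -0.027 -0.   ]
t 15.275 pos [ 0.6286 -0.023   0.1129] rot [ 3.14  -0.487  0.065] F [ 0.9  0.4 -2.9] d [-0.0457 -0.003   0.0036] rv [ 0.028 -0.418 -0.001] per row [-0.0057 -0.0004  0.0005] [ 0.004 -0.052 -0.   ]
```

Request:
{"fn": "apply_moves", "kwargs": {
  "commands": [
    [[-0.003,-0.0002,0.0008],[0.002,-0.027,0]],
    [[-0.003,-0.0002,0.0005],[0.002,-0.027,0]],
    [[-0.003,-0.0002,0.0005],[0.002,-0.027,0]],
    [[-0.003,-0.0002,0.0005],[0.002,-0.027,0]],
    [[-0.003,-0.0002,0.0005],[0.002,-0.027,0]],
    [[-0.003,-0.0002,0.0005],[0.002,-0.027,0]],
    [[-0.003,-0.0002,0.0005],[0.002,-0.027,0]],
    [[-0.003,-0.0002,0.0005],[0.002,-0.027,0]],
    [[0,0,0],[0,0,0]]
  ]
}}

```text
time_s: 16.4
position: [0.6004, -0.0247, 0.1154]
tcp_rot: [-3.141, -0.715, 0.064]
contact_force: [0.4, 0.1, -3.4]
width: 0.0258
```

```bash
python3 -c "
from h import *
scoop()
for th in (-.2,-.38):
  a=-th; tg(.005+.11*np.cos(a),-.0035,.005+.11*np.sin(a),th,6)
s=Cam('side');P=spts([[.055,y,.001] for y in(-.0525,-.0175,.0175,.0525)]);
s.crop(260,220,400,310,5.5,'s16.png',P);t=Cam('top');t.crop(255,180,355,320,4,'t16.png')"
```

```text
scoop o [ 0.6459 -0.0219  0.0143] rpy [ 0.    -0.209  0.064] | tray: lip [ 0.1066 -0.0032  0.0257] o [ 0.0528 -0.0033  0.0143] dyaw 0.001 F [ 0.4  0.1 -3.4] M [-0.08  0.92 -0.04] w 0.0258 t 16.4
t 16.4 pos [ 0.6004 -0.0247  0.1154] rot [-3.141 -0.715  0.064] F [ 0.4  0.1 -3.4] d [0.007  0.0003 0.002 ] rv [-0.001  0.009 -0.001] per row [0.0012 0.     0.0003] [-0.     0.001 -0.   ]
t 16.4 pos [ 0.6004 -0.0247  0.1154] rot [-3.141 -0.715  0.064] F [ 0.4  0.1 -3.4] d [-0.0133 -0.001   0.0019] rv [ 0.011 -0.171 -0.001] per row [-0.0022 -0.0002  0.0003] [ 0.002 -0.028 -0.   ]
```

View pics/s16.png

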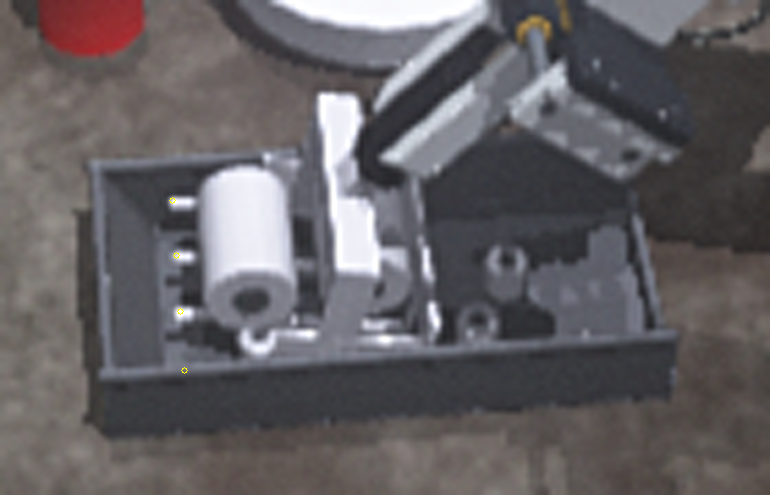

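View pics/t16.png

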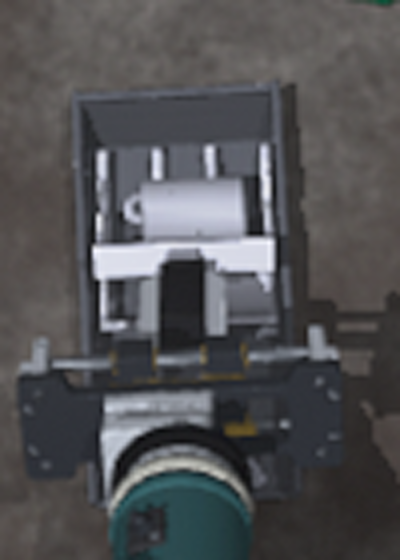

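Request:
{"fn": "apply_moves", "kwargs": {
  "commands": [
    [[-0.002,0,0.003],[0.002,-0.028,0]],
    [[-0.002,0,0.004],[0.002,-0.028,0]],
    [[-0.002,0,0.006],[0.002,-0.028,0]],
    [[-0.002,0,0.008],[0.002,-0.028,0]],
    [[0,0,0.01],[0,0,0]],
    [[0,0,0.01],[0,0,0]],
    [[0,0,0.008],[0,0,0]],
    [[0,0,0],[0,0,0]]
  ]
}}

```text
time_s: 17.5
position: [0.5918, -0.0244, 0.1678]
tcp_rot: [-3.141, -0.833, 0.065]
contact_force: [0.8, -0.5, -4.4]
width: 0.0258
```

```bash
python3 -c "
from h import *
scoop()
s=Cam('side');P=spts([[.055,y,.001] for y in(-.0525,-.0175,.0175,.0525)]);
s.crop(260,200,400,310,5.4,'s17.png',P);t=Cam('top');t.crop(255,180,355,320,4,'t17.png')"
```

```text
scoop o [ 0.6489 -0.0208  0.0728] rpy [ 0.001 -0.327  0.065] | tray: lip [ 0.108  -0.0022  0.0904] o [ 0.0559 -0.0023  0.0728] dyaw 0.002 F [ 0.8 -0.5 -4.4] M [0.01 1.11 0.01] w 0.0258 t 17.5
```

View pics/s17.png

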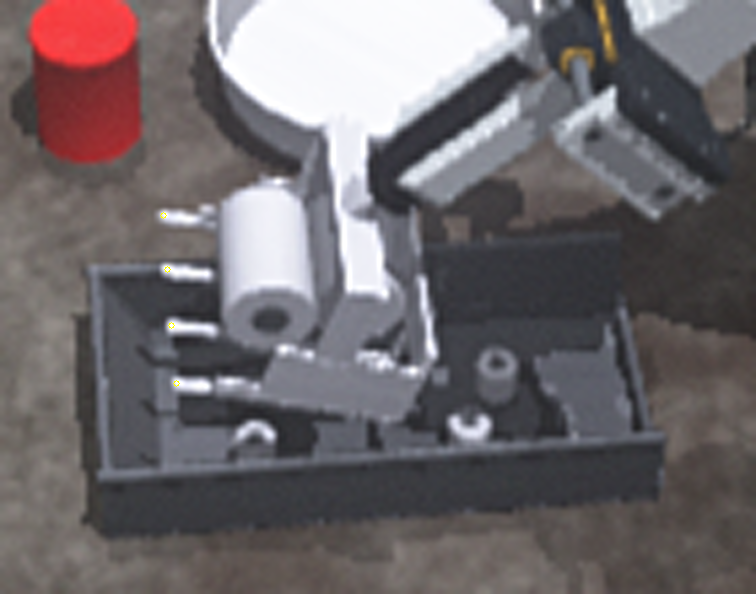

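View pics/t17.png

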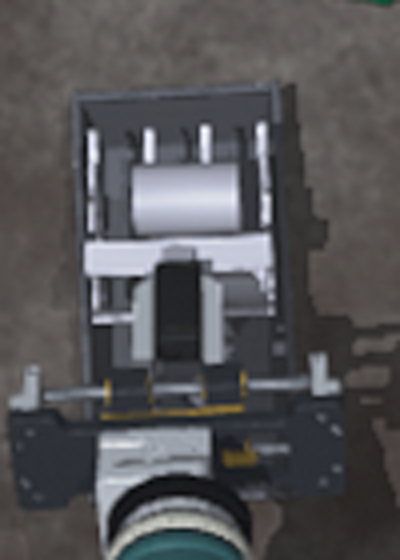

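Request:
{"fn": "apply_moves", "kwargs": {
  "commands": [
    [[0,0,0.015],[0,0,0]],
    [[0,0,0.02],[0,0,0]],
    [[0,0,0.015],[0,0,0]],
    [[0,0,0],[0,0,0]],
    [[0,0,0],[0,0,0]]
  ]
}}

```text
time_s: 18.23
position: [0.5904, -0.0238, 0.2174]
tcp_rot: [-3.138, -0.827, 0.063]
contact_force: [-0.3, 0.5, -5.0]
width: 0.0256
```

```bash
python3 -c "
from h import *
scoop()
goal([.554,-.239,.15],-.33,-.41,15)
print(observe()['q'])"
```

```text
scoop o [ 0.647 -0.02   0.122] rpy [ 0.003 -0.321  0.065] | tray: lip [ 0.1062 -0.0013  0.1394] o [ 0.054  -0.0014  0.122 ] dyaw 0.002 F [-0.3  0.5 -5. ] M [-0.01  1.17  0.01] w 0.0256 t 18.225
t 18.225 pos [ 0.5904 -0.0238  0.2174] rot [-3.138 -0.827  0.063] F [-0.3  0.5 -5. ] d [-0.1368 -0.1713  0.0096] rv [-0.004 -0.008 -0.476] per row [-0.0091 -0.0114  0.0006] [-0.    -0.001 -0.032]
[-0.29301279 -0.37894839  1.97848729  0.37691211  0.78427102  1.05095024]
```

Request:
{"fn": "apply_moves", "kwargs": {
  "commands": [
    [[-0.005,-0.006,0.002],[0,0,-0.015]],
    [[-0.009,-0.011,0.002],[0,0,-0.03]],
    [[-0.01,-0.012,0.001],[0,0,-0.034]],
    [[-0.01,-0.012,0.001],[0,0,-0.034]],
    [[-0.01,-0.012,0.001],[0,0,-0.034]],
    [[-0.01,-0.012,0.001],[0,0,-0.034]],
    [[-0.01,-0.012,0.001],[0,0,-0.034]],
    [[-0.01,-0.012,0],[0,0,-0.034]],
    [[-0.01,-0.012,0],[0,0,-0.034]],
    [[-0.01,-0.012,0],[0,0,-0.034]]
  ]
}}

```text
time_s: 19.48
position: [0.4884, -0.1441, 0.2241]
tcp_rot: [-3.136, -0.824, -0.278]
contact_force: [-0.3, 0.4, -4.7]
width: 0.0256
```

```bash
python3 -c "
from h import *
scoop()
goal([.554,-.239,.12],-.30,-.41,8)
s=Cam('side');s.crop(240,130,420,310,3.2,'s18.png')"
```

```text
scoop o [ 0.5427 -0.1592  0.1285] rpy [ 0.004 -0.318 -0.275] | tray: lip [-0.0095 -0.1511  0.1457] o [-0.0588 -0.1338  0.1285] dyaw -0.338 F [-0.3  0.4 -4.7] M [0.37 1.1  0.04] w 0.0256 t 19.475
t 19.475 pos [ 0.4884 -0.1441  0.2241] rot [-3.136 -0.824 -0.278] F [-0.3  0.4 -4.7] d [-0.0327 -0.0519 -0.0238] rv [ 0.002  0.018 -0.136] per row [-0.0041 -0.0065 -0.003 ] [ 0.     0.002 -0.017]
```

View pics/s18.png

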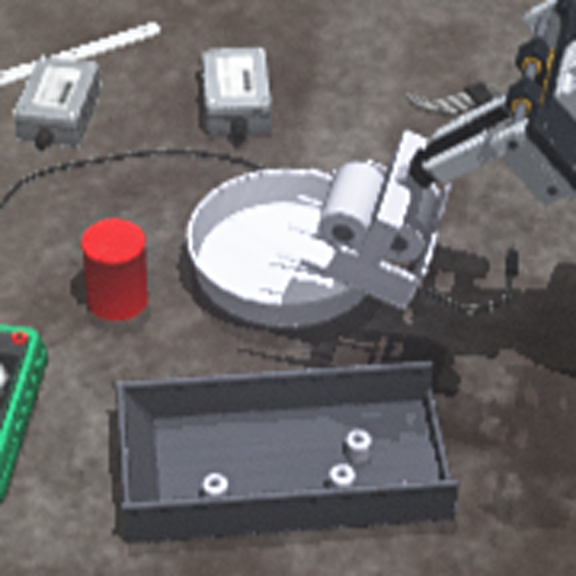

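Request:
{"fn": "apply_moves", "kwargs": {
  "commands": [
    [[-0.004,-0.0065,-0.003],[0,0.002,-0.017]],
    [[-0.004,-0.0065,-0.003],[0,0.002,-0.017]],
    [[-0.004,-0.0065,-0.003],[0,0.002,-0.017]],
    [[-0.004,-0.0065,-0.003],[0,0.002,-0.017]],
    [[-0.004,-0.0065,-0.003],[0,0.002,-0.017]],
    [[-0.004,-0.0065,-0.003],[0,0.002,-0.017]],
    [[-0.004,-0.0065,-0.003],[0,0.002,-0.017]],
    [[0,0,-0.003],[0,0,0]],
    [[0,0,0],[0,0,0]]
  ]
}}

```text
time_s: 20.65
position: [0.4577, -0.1936, 0.1975]
tcp_rot: [3.14, -0.808, -0.402]
contact_force: [0.0, -0.7, -4.3]
width: 0.0259
```

```bash
python3 -c "
from h import *
scoop()
for z,th in ((.095,-.2),(.075,-.05),(.055,.1),(.045,.3),(.04,.5)): goal([.554,-.239,z],th,-.41,6)
s=Cam('side');s.crop(240,130,420,310,3.2,'s19.png');t=Cam('top');t.crop(330,180,460,330,4,'t19.png')"
```

```text
scoop o [ 0.508  -0.2155  0.1011] rpy [-0.002 -0.302 -0.403] | tray: lip [-0.0501 -0.2113  0.1174] o [-0.097  -0.1877  0.1011] dyaw -0.466 F [ 0.  -0.7 -4.3] M [0.48 1.02 0.01] w 0.0259 t 20.65
t 20.65 pos [ 0.4577 -0.1936  0.1975] rot [ 3.14  -0.808 -0.402] F [ 0.  -0.7 -4.3] d [ 0.0059 -0.0059 -0.0119] rv [ 0.042  0.093 -0.007] per row [ 0.001 -0.001 -0.002] [ 0.007  0.016 -0.001]
t 20.65 pos [ 0.4577 -0.1936  0.1975] rot [ 3.14  -0.808 -0.402] F [ 0.  -0.7 -4.3] d [ 0.0193 -0.0117 -0.0182] rv [ 0.101  0.231 -0.007] per row [ 0.0032 -0.0019 -0.003 ] [ 0.017  0.038 -0.001]
t 20.65 pos [ 0.4577 -0.1936  0.1975] rot [ 3.14  -0.808 -0.402] F [ 0.  -0.7 -4.3] d [ 0.0345 -0.0183 -0.0268] rv [ 0.16   0.369 -0.007] per row [ 0.0057 -0.003  -0.0045] [ 0.027  0.061 -0.001]
t 20.65 pos [ 0.4577 -0.1936  0.1975] rot [ 3.14  -0.808 -0.402] F [ 0.  -0.7 -4.3] d [ 0.0568 -0.028  -0.0257] rv [ 0.239  0.552 -0.007] per row [ 0.0095 -0.0047 -0.0043] [ 0.04   0.092 -0.001]
t 20.65 pos [ 0.4577 -0.1936  0.1975] rot [ 3.14  -0.808 -0.402] F [ 0.  -0.7 -4.3] d [ 0.0807 -0.0384 -0.0247] rv [ 0.318  0.736 -0.007] per row [ 0.0135 -0.0064 -0.0041] [ 0.053  0.123 -0.001]
```

View pics/s19.png

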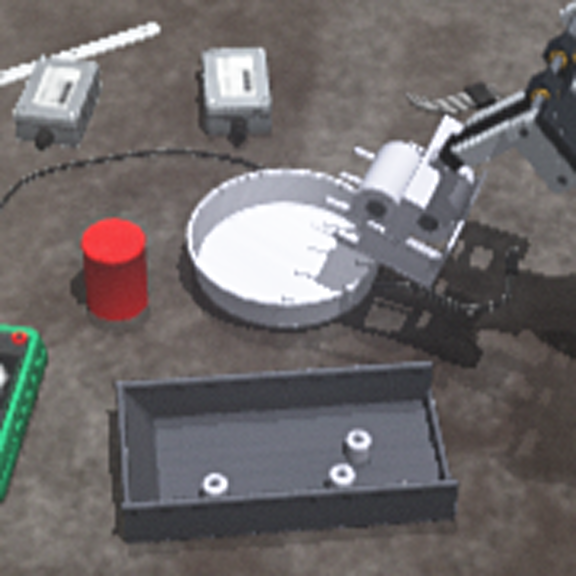

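View pics/t19.png

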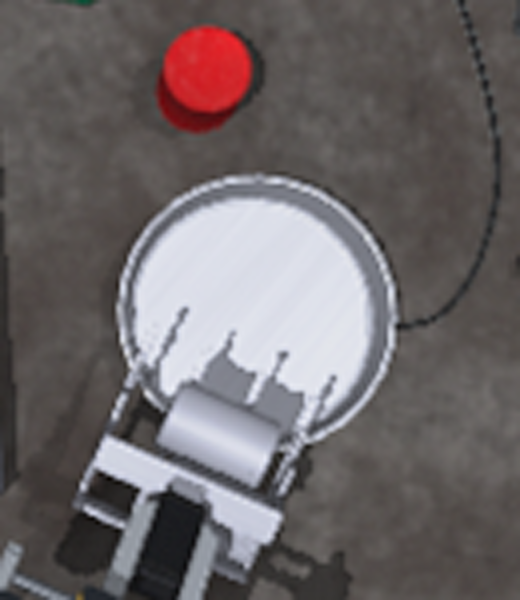

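Request:
{"fn": "apply_moves", "kwargs": {
  "commands": [
    [[0.003,-0.002,-0.005],[0.015,0.036,-0.001]],
    [[0.004,-0.002,-0.005],[0.017,0.038,-0.001]],
    [[0.004,-0.002,-0.004],[0.017,0.038,-0.001]],
    [[0.004,-0.002,-0.004],[0.017,0.038,-0.001]],
    [[0.003,-0.002,-0.004],[0.017,0.038,-0.001]],
    [[0.003,-0.002,-0.004],[0.017,0.038,-0.001]],
    [[0,0,0],[0,0,0]],
    [[0,0,0],[0,0,0]]
  ]
}}

```text
time_s: 21.75
position: [0.4829, -0.2056, 0.1753]
tcp_rot: [-3.139, -0.564, -0.408]
contact_force: [1.2, -0.7, -4.9]
width: 0.026
```

```bash
python3 -c "
from h import *
scoop()
for z,th in ((.052,.05),(.048,.15),(.045,.3),(.04,.5)): goal([.554,-.239,z],th,-.41,6)
s=Cam('side');s.crop(240,130,420,310,3.2,'s20.png');t=Cam('top');t.crop(330,180,460,330,4,'t20.png')"
```

```text
scoop o [ 0.5104 -0.2174  0.0684] rpy [ 0.002 -0.058 -0.407] | tray: lip [-0.0457 -0.2147  0.0716] o [-0.0947 -0.1898  0.0684] dyaw -0.47 F [ 1.2 -0.7 -4.9] M [ 0.38  0.72 -0.01] w 0.026 t 21.75
t 21.75 pos [ 0.4829 -0.2056  0.1753] rot [-3.139 -0.564 -0.408] F [ 1.2 -0.7 -4.9] d [ 0.004  -0.004  -0.0111] rv [ 0.041  0.1   -0.003] per row [ 0.0007 -0.0007 -0.0018] [ 0.007  0.017 -0.001]
t 21.75 pos [ 0.4829 -0.2056  0.1753] rot [-3.139 -0.564 -0.408] F [ 1.2 -0.7 -4.9] d [ 0.0146 -0.0086 -0.0083] rv [ 0.081  0.192 -0.003] per row [ 0.0024 -0.0014 -0.0014] [ 0.013  0.032 -0.001]
t 21.75 pos [ 0.4829 -0.2056  0.1753] rot [-3.139 -0.564 -0.408] F [ 1.2 -0.7 -4.9] d [ 0.0316 -0.016  -0.0035] rv [ 0.14   0.329 -0.003] per row [ 0.0053 -0.0027 -0.0006] [ 0.023  0.055 -0.001]
t 21.75 pos [ 0.4829 -0.2056  0.1753] rot [-3.139 -0.564 -0.408] F [ 1.2 -0.7 -4.9] d [ 0.0555 -0.0264 -0.0024] rv [ 0.22   0.513 -0.003] per row [ 0.0092 -0.0044 -0.0004] [ 0.037  0.085 -0.   ]
```

View pics/s20.png

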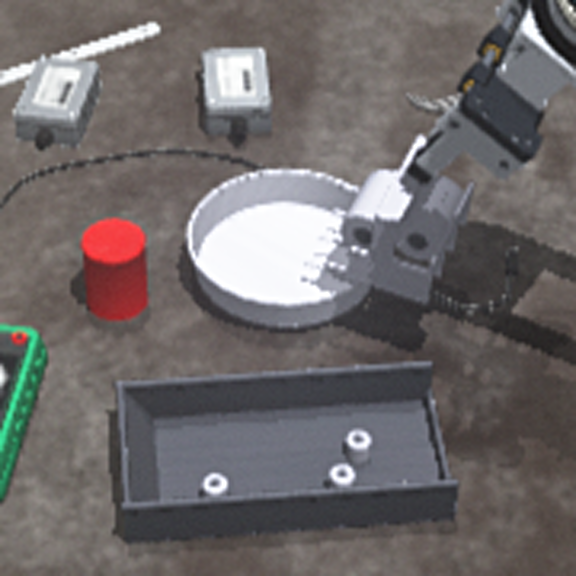

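View pics/t20.png

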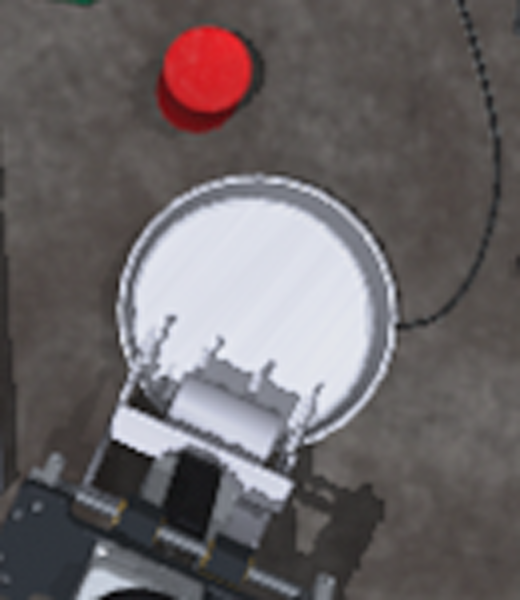

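```bash
python3 -c "
from h import *
for z,th in ((.052,.02),(.048,.13)): goal([.549,-.237,z],th,-.41,6)"
```

```text
t 21.85 pos [ 0.4827 -0.2056  0.1753] rot [-3.139 -0.564 -0.408] F [ 0.5 -0.7 -5.2] d [-0.0038 -0.0007 -0.0134] rv [ 0.029  0.072 -0.003] per row [-0.0006 -0.0001 -0.0022] [ 0.005  0.012 -0.001]
t 21.85 pos [ 0.4827 -0.2056  0.1753] rot [-3.139 -0.564 -0.408] F [ 0.5 -0.7 -5.2] d [ 0.0077 -0.0057 -0.0096] rv [ 0.073  0.173 -0.003] per row [ 0.0013 -0.0009 -0.0016] [ 0.012  0.029 -0.001]
```

Request:
{"fn": "apply_moves", "kwargs": {
  "commands": [
    [[-0.001,0,-0.004],[0.005,0.012,0]],
    [[-0.001,0,-0.004],[0.005,0.012,0]],
    [[-0.001,0,-0.003],[0.006,0.016,0]],
    [[0.002,-0.001,-0.001],[0.01,0.024,-0.001]],
    [[0.002,-0.001,0],[0.01,0.024,-0.001]],
    [[0.002,-0.001,0],[0.01,0.024,-0.001]],
    [[0.002,-0.001,0],[0.01,0.024,0]],
    [[0.002,-0.001,0],[0.01,0.024,0]],
    [[0,0,0],[0,0,0]],
    [[0,0,0],[0,0,0]]
  ]
}}

```text
time_s: 23.1
position: [0.4915, -0.2116, 0.1639]
tcp_rot: [3.14, -0.383, -0.41]
contact_force: [-0.3, -0.7, -3.6]
width: 0.0257
```

```bash
python3 -c "
from h import *
scoop()
for z,th in ((.048,.25),(.048,.4)): goal([.549,-.237,z],th,-.41,6)
s=Cam('side');s.crop(240,130,420,310,3.2,'s21.png');t=Cam('top');t.crop(330,180,460,330,4,'t21.png')"
```

```text
scoop o [ 0.5007 -0.216   0.0534] rpy [-0.001  0.123 -0.41 ] | tray: lip [-0.0557 -0.2127  0.0466] o [-0.1043 -0.1878  0.0534] dyaw -0.473 F [-0.3 -0.7 -3.6] M [ 0.29  0.44 -0.03] w 0.0257 t 23.1
t 23.1 pos [ 0.4915 -0.2116  0.1639] rot [ 3.14  -0.383 -0.41 ] F [-0.3 -0.7 -3.6] d [ 0.0122 -0.0055  0.0086] rv [0.052 0.116 0.   ] per row [ 0.002  -0.0009  0.0014] [0.009 0.019 0.   ]
t 23.1 pos [ 0.4915 -0.2116  0.1639] rot [ 3.14  -0.383 -0.41 ] F [-0.3 -0.7 -3.6] d [ 0.0298 -0.0131  0.0146] rv [0.112 0.253 0.   ] per row [ 0.005  -0.0022  0.0024] [0.019 0.042 0.   ]
```

View pics/s21.png

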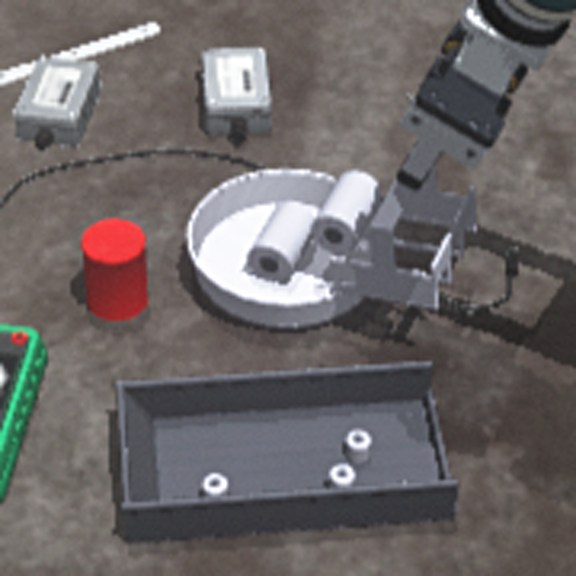

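View pics/t21.png

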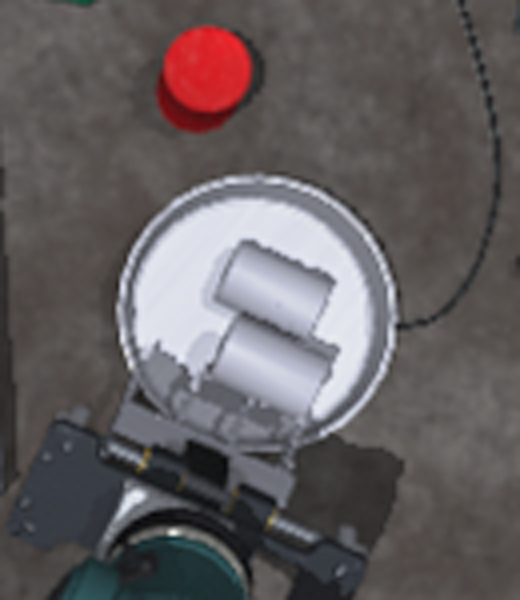

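Request:
{"fn": "apply_moves", "kwargs": {
  "commands": [
    [[0.002,-0.001,0.0014],[0.009,0.019,0]],
    [[0.002,-0.001,0.0014],[0.009,0.019,0]],
    [[0.002,-0.001,0.0014],[0.009,0.019,0]],
    [[0,0,0],[0,0,0]],
    [[0,0,0],[0,0,0]],
    [[0,0,0],[0,0,0]]
  ]
}}

```text
time_s: 23.95
position: [0.499, -0.2155, 0.1706]
tcp_rot: [-3.141, -0.321, -0.411]
contact_force: [0.3, -0.9, -2.4]
width: 0.0254
```

```bash
python3 -c "
from h import *
scoop()
goal([.549,-.237,.13],0.1,-.41,6)
s=Cam('side');s.crop(240,130,420,310,3.2,'s22.png');t=Cam('top');t.crop(330,180,460,330,4,'t22.png')"
```

```text
scoop o [ 0.5019 -0.217   0.0597] rpy [ 0.     0.185 -0.41 ] | tray: lip [-0.055  -0.2135  0.0495] o [-0.1032 -0.1889  0.0597] dyaw -0.473 F [ 0.3 -0.9 -2.4] M [ 0.22  0.29 -0.02] w 0.0254 t 23.95
t 23.95 pos [ 0.499  -0.2155  0.1706] rot [-3.141 -0.321 -0.411] F [ 0.3 -0.9 -2.4] d [-0.0118  0.0056  0.0751] rv [-0.034 -0.078  0.   ] per row [-0.002   0.0009  0.0125] [-0.006 -0.013  0.   ]
```

View pics/s22.png

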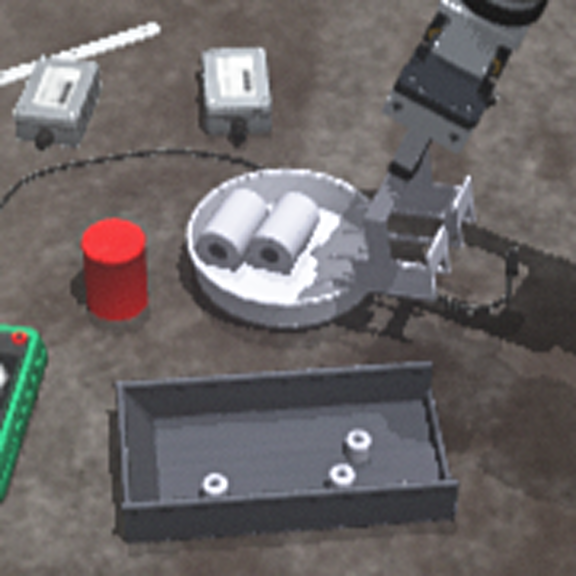

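View pics/t22.png

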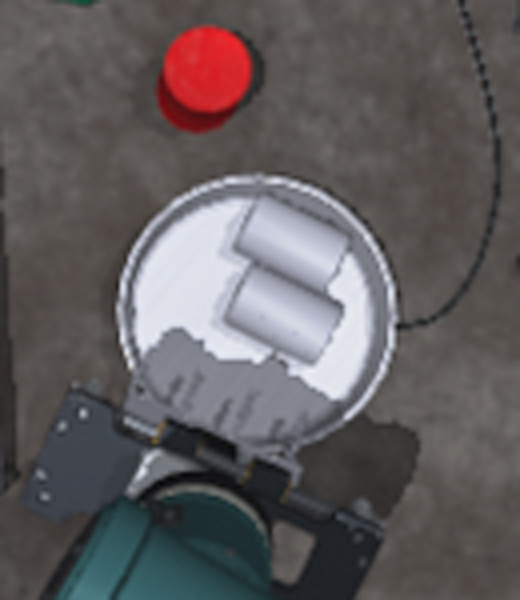

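Request:
{"fn": "apply_moves", "kwargs": {
  "commands": [
    [[-0.002,0.001,0.015],[-0.006,-0.013,0]],
    [[-0.002,0.001,0.025],[-0.01,-0.026,0]],
    [[-0.002,0.001,0.025],[-0.01,-0.026,0]],
    [[0,0,0.025],[-0.01,-0.026,0]],
    [[0,0,0.02],[-0.01,-0.026,0]],
    [[0,0,0],[-0.01,-0.026,0]]
  ]
}}

```text
time_s: 24.8
position: [0.4925, -0.2124, 0.2933]
tcp_rot: [-3.136, -0.492, -0.412]
contact_force: [1.3, 0.5, -2.3]
width: 0.0257
```

```bash
python3 -c "
from h import *
scoop()
goal([.648,.3103,.14],0,.388,18)"
```

```text
scoop o [ 0.513  -0.2209  0.1846] rpy [ 0.005  0.014 -0.41 ] | tray: lip [-0.0434 -0.2185  0.1838] o [-0.0923 -0.1935  0.1846] dyaw -0.473 F [ 1.3  0.5 -2.3] M [ 0.22  0.42 -0.03] w 0.0257 t 24.8
t 24.8 pos [ 0.4925 -0.2124  0.2933] rot [-3.136 -0.492 -0.412] F [ 1.3  0.5 -2.3] d [ 0.0826  0.4931 -0.0449] rv [-0.005 -0.014  0.798] per row [ 0.0046  0.0274 -0.0025] [-0.    -0.001  0.044]
```

Request:
{"fn": "apply_moves", "kwargs": {
  "commands": [
    [[0.003,0.015,0],[0,0,0.03]],
    [[0.0046,0.027,0],[0,0,0.044]],
    [[0.0046,0.03,0],[0,0,0.05]],
    [[0.0046,0.03,0],[0,0,0.05]],
    [[0.0046,0.03,0],[0,0,0.05]],
    [[0.0046,0.03,0],[0,0,0.05]],
    [[0.0046,0.03,0],[0,0,0.05]],
    [[0.0046,0.03,0],[0,0,0.05]],
    [[0.0046,0.03,0],[0,0,0.05]],
    [[0.0046,0.03,0],[0,0,0.05]]
  ]
}}

```text
time_s: 26.05
position: [0.5313, 0.0868, 0.2744]
tcp_rot: [-3.128, -0.463, 0.084]
contact_force: [0.6, -0.1, -2.9]
width: 0.026
```

```bash
python3 -c "
from h import *
scoop()
goal([.648,.3103,.08],0,.388,9)"
```

```text
scoop o [0.55   0.0896 0.1651] rpy [0.013 0.043 0.091] | tray: lip [0.0191 0.1156 0.1627] o [-0.0358  0.1141  0.1651] dyaw 0.028 F [ 0.6 -0.1 -2.9] M [-0.02  0.4   0.  ] w 0.026 t 26.05
t 26.05 pos [0.5313 0.0868 0.2744] rot [-3.128 -0.463  0.084] F [ 0.6 -0.1 -2.9] d [ 0.0438  0.194  -0.086 ] rv [-0.002 -0.045  0.297] per row [ 0.0049  0.0216 -0.0096] [-0.    -0.005  0.033]
```

Request:
{"fn": "apply_moves", "kwargs": {
  "commands": [
    [[0.005,0.022,0],[0,-0.005,0.033]],
    [[0.005,0.022,-0.01],[0,-0.005,0.033]],
    [[0.005,0.022,-0.012],[0,-0.005,0.033]],
    [[0.005,0.022,-0.012],[0,-0.005,0.033]],
    [[0.005,0.022,-0.012],[0,-0.005,0.033]],
    [[0.005,0.022,-0.012],[0,-0.005,0.033]],
    [[0.005,0.022,-0.012],[0,-0.005,0.033]],
    [[0.005,0.02,-0.01],[0,-0.005,0.033]],
    [[0,0,0],[0,0,0]],
    [[0,0,0],[0,0,0]]
  ]
}}

```text
time_s: 27.3
position: [0.5636, 0.2755, 0.1748]
tcp_rot: [-3.133, -0.476, 0.377]
contact_force: [1.0, -1.1, -2.6]
width: 0.0255
```

```bash
python3 -c "
from h import *
scoop()
goal([.648,.3103,.03],0,.388,3)
s=Cam('side');P=spts([[.055,y,.001] for y in(-.0525,-.0175,.0175,.0525)]);s.crop(240,240,440,430,3,'s23.png',P)"
```

```text
scoop o [0.5823 0.2837 0.0657] rpy [0.008 0.03  0.381] | tray: lip [0.0608 0.323  0.0641] o [0.0086 0.3058 0.0657] dyaw 0.318 F [ 1.  -1.1 -2.6] M [-0.15  0.37  0.01] w 0.0255 t 27.3
t 27.3 pos [0.5636 0.2755 0.1748] rot [-3.133 -0.476  0.377] F [ 1.  -1.1 -2.6] d [ 0.0115  0.0052 -0.0364] rv [ 0.004 -0.031  0.007] per row [ 0.0038  0.0017 -0.0121] [ 0.001 -0.01   0.002]
```

View pics/s23.png

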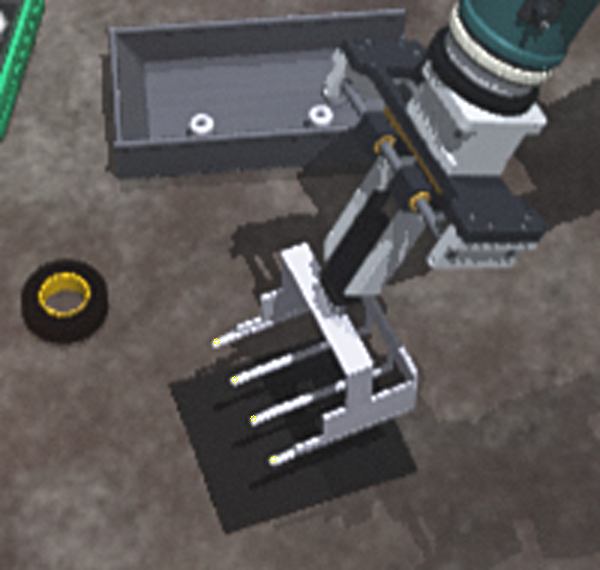

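Tips match the projected model, so there has been no slip. Lowering.

Request:
{"fn": "apply_moves", "kwargs": {
  "commands": [
    [[0.004,0.002,-0.012],[0.001,-0.01,0.002]],
    [[0.004,0.002,-0.012],[0.001,-0.01,0.002]],
    [[0.004,0.002,-0.012],[0.001,-0.01,0.002]],
    [[0,0,-0.01],[0,0,0]],
    [[0,0,0],[0,0,0]]
  ]
}}

```text
time_s: 27.98
position: [0.5783, 0.2791, 0.1332]
tcp_rot: [3.139, -0.514, 0.384]
contact_force: [-0.2, 0.6, -3.1]
width: 0.0259
```

```bash
python3 -c "
from h import *
scoop()
goal([.648,.3103,.003],0,.388,3)"
```

```text
scoop o [0.6012 0.2879 0.025 ] rpy [-0.002 -0.008  0.383] | tray: lip [0.0799 0.326  0.0254] o [0.0277 0.3087 0.025 ] dyaw 0.32 F [-0.2  0.6 -3.1] M [-0.15  0.44 -0.03] w 0.0259 t 27.975
t 27.975 pos [0.5783 0.2791 0.1332] rot [ 3.139 -0.514  0.384] F [-0.2  0.6 -3.1] d [-0.0032  0.0016 -0.0218] rv [-0.001  0.008  0.005] per row [-0.0011  0.0005 -0.0073] [-0.     0.003  0.002]
```

Request:
{"fn": "apply_moves", "kwargs": {
  "commands": [
    [[-0.002,0.001,-0.008],[0,0.008,0.005]],
    [[-0.001,0,-0.007],[0,0,0]],
    [[0,0,-0.005],[0,0,0]],
    [[0,0,-0.002],[0,0,0]],
    [[0,0,0],[0,0,0]]
  ]
}}

```text
time_s: 28.6
position: [0.5759, 0.2802, 0.1118]
tcp_rot: [-3.14, -0.509, 0.387]
contact_force: [0.6, -0.4, -2.3]
width: 0.0255
```

```bash
python3 -c "
from h import *
scoop()
goal([.648,.3103,.003],0,.388,1)"
```

```text
scoop o [0.5982 0.2892 0.0034] rpy [ 0.001 -0.003  0.388] | tray: lip [0.0769 0.3278 0.0036] o [0.0248 0.3102 0.0034] dyaw 0.325 F [ 0.6 -0.4 -2.3] M [-0.2   0.43  0.03] w 0.0255 t 28.6
t 28.6 pos [0.5759 0.2802 0.1118] rot [-3.14  -0.509  0.387] F [ 0.6 -0.4 -2.3] d [-0.0008  0.0005 -0.0004] rv [-0.002  0.002  0.   ] per row [-0.0008  0.0005 -0.0004] [-0.002  0.002  0.   ]
```

Nudge down slightly, then open.

Request:
{"fn": "apply_moves", "kwargs": {
  "commands": [
    [[0,0,-0.0015],[0,0,0]],
    [[0,0,-0.001],[0,0,0]],
    [[0,0,0],[0,0,0]]
  ]
}}

```text
time_s: 28.98
position: [0.5772, 0.2806, 0.1118]
tcp_rot: [-3.141, -0.513, 0.388]
contact_force: [-0.3, -0.8, -2.9]
width: 0.0258
```

Request:
{"fn": "apply_moves", "kwargs": {
  "commands": [
    [[0,0,0],[0,0,0]],
    [[0,0,0],[0,0,0]],
    [[0,0,0],[0,0,0]],
    [[0,0,0],[0,0,0]],
    [[0,0,0],[0,0,0]],
    [[0,0,0],[0,0,0]],
    [[0,0,0],[0,0,0]],
    [[0,0,0],[0,0,0]]
  ],
  "hand": 0
}}

```text
time_s: 29.98
position: [0.5789, 0.2813, 0.1142]
tcp_rot: [-3.141, -0.519, 0.387]
contact_force: [0.6, 0.5, 0.1]
width: 0.0936
```

```bash
python3 -c "
from h import *
scoop()
s=Cam('side');s.crop(240,270,440,430,3.5,'s24.png')"
```

```text
scoop o [0.6022 0.2907 0.0061] rpy [ 0.001 -0.013  0.388] | tray: lip [0.081  0.329  0.0068] o [0.0288 0.3115 0.0061] dyaw 0.325 F [0.6 0.5 0.1] M [-0.12  0.22 -0.  ] w 0.0936 t 29.975
```

View pics/s24.png

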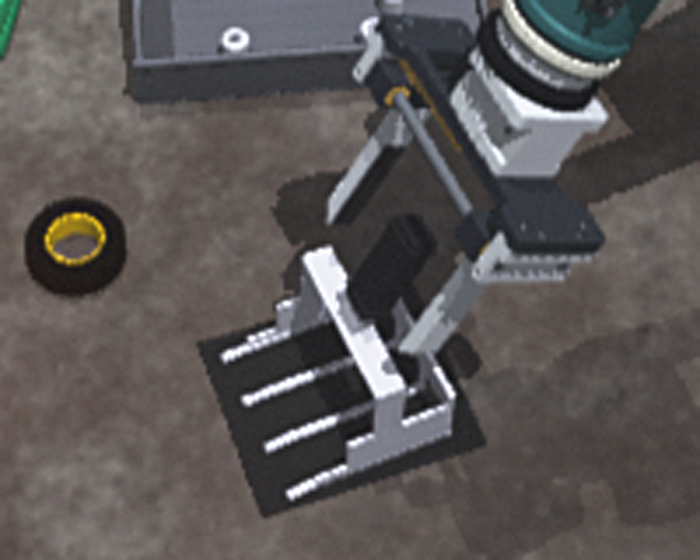

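The scoop stands on its mat and is released. Next I back the gripper out along the tool axis.

Request:
{"fn": "apply_moves", "kwargs": {
  "commands": [
    [[-0.006,-0.002,0.012],[0,0,0]],
    [[-0.012,-0.005,0.023],[0,0,0]],
    [[-0.012,-0.005,0.023],[0,0,0]],
    [[-0.012,-0.005,0.023],[0,0,0]],
    [[-0.012,-0.005,0.023],[0,0,0]],
    [[-0.02,-0.01,0.04],[0,0,0]],
    [[-0.04,-0.02,0.03],[0,0,0]],
    [[-0.04,-0.02,0],[0,0,0]],
    [[0,0,0],[0,0,0]],
    [[0,0,0],[0,0,0]]
  ]
}}

```text
time_s: 31.28
position: [0.4177, 0.2066, 0.3038]
tcp_rot: [3.141, -0.532, 0.388]
contact_force: [-1.0, -0.5, -0.0]
width: 0.0937
```

Run:
```python
from h import *
np.set_printoptions(precision=4,suppress=True)
o=observe();print(o["position"],o["contact_force"],o["time_s"])
s=Cam('side');s.crop(240,170,440,430,2.2,'s25.png');t=Cam('top');t.crop(120,170,450,330,2.4,'t25.png')
t.crop(140,210,225,300,6,"t26.png")
hsv=cv2.cvtColor(t.f,cv2.COLOR_RGB2HSV)
m=((hsv[...,2]>150)&(hsv[...,1]<40)).astype('uint8')
n,l,st,ce=cv2.connectedComponentsWithStats(m)
for i in range(1,n):
    if 15<st[i,4]<100 and 265<ce[i,0]<340 and 190<ce[i,1]<310: print("spacer?",st[i],R.from_euler('z',-TY).apply(t.pl(ce[i],.023)-TO))
```

```text
[0.4177 0.2066 0.3038] [-1.0436 -0.4816 -0.0251] 31.275
spacer? [286 228   8   8  42] [0.0687 0.0285 0.023 ]
spacer? [288 268   8   8  41] [-0.0333  0.0274  0.023 ]
spacer? [302 274   8   8  44] [-0.051  -0.0078  0.023 ]
```

View pics/s25.png

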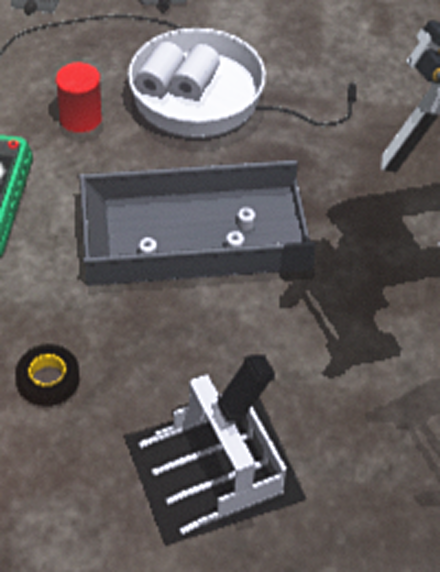

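View pics/t25.png

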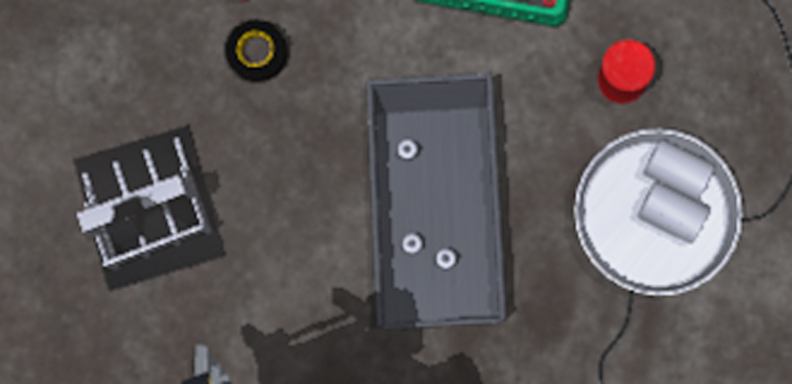

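```bash
python3 -c "
from h import *
t=Cam('top');c=t.pl((394.7,258.1),.045)
for p in((680,168),(675,212)): print(np.linalg.norm((t.pl(uc(p,120,170,2.4),.045)-c)[:2]))
print(observe()['time_s'],observe()['joint_vel'].round(3));print(sign_off())"
```

```text
0.05183312149540035
0.015806379981636084
31.425 [ 0.     0.012  0.004 -0.     0.001 -0.003]
the job is handed in; nothing more can be done
None
```

I scooped both rollers out of the tray, tipped them into the dish, stood the scoop back on its mat, let go and backed the gripper clear. The job was handed in at 31.4 s of the 72 s; `sign_off` gives no verdict.

Last checks, from the final pictures and the measured tool pose:
- **Rollers:** both lie in the dish, about 52 mm and 16 mm from its middle (limit 75 mm). They sat in the same place in the pictures taken over 7 s apart. I did not measure their height, but they look to be lying inside the dish, below the 60 mm limit.
- **Spacers:** all three are upright on the tray floor, at tray x of about +69, -33 and -51 mm and y of +29, +27 and -8 mm.
- **Scoop:** it stands level in its starting place on the mat. By the tool pose just before release its origin was within a few mm of the mat's middle. It is released, with the gripper open and about 0.2 m away.
- **Bystanders:** the tape and the tin look unmoved. The controller was not identified or checked, but the arm went nowhere near the grey boxes beyond the dish.

**Disagreement:** my camera estimate of the tray's centreline was about 3 mm off sideways. This showed as a light touch on the left wall, about 3 N, on entry, and I corrected for it.

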